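Put the fragile glaze test pieces away in the sample drawer

TASK

Pull the sample drawer right out and first move every dark packing block from its pockets to the narrow wood bay of the crate. Then take the glaze test pieces that are in the crate and stand each one upright in the pocket whose swatch matches its colour, going strictly in the order of the pocket dots from one to five (red, yellow, green, blue, white; skip a colour that is not there), and finally push the drawer fully shut with the pieces standing in their pockets. The pieces are thin and crack: grip them with no more than 35 N, and set them down gently in the drawer rather than dropping or banging them. Leave the wood offcuts in the crate and do not disturb the glue, the tape or the cup.

Things in the scene. Friction and masses are not known exactly. Their poses are not given: they have to be found in the camera images.
- pull (a point): Middle of the drawer's pull: a level dark steel bar 10 mm thick, 110 long, parallel to the drawer front with a clear gap of 33 mm behind it, held by an arm at each end. The point is on the bar's axis, 50 mm above the table. Frame as unit. It moves with the drawer.
- drawer (a joint): How far the drawer is pulled out, m: 0 shut (front 2 mm from the cabinet), 0.13 fully out at its stop. It slides along the cabinet's -x with about 1.5 N of friction and stays where it is left. At the start 0 to 0.025.
- unit: Fixed wooden drawer cabinet, 350 mm wide (y), 145 deep (x), 78 high. Origin on the table under the middle of its front edge; x points back into it, y along its front. Its drawer comes out along -x, towards the robot. Drawer front: 346 mm wide, 12 thick, top 68 above the table. Pocket dividers and the drawer's rear wall stand only 20 mm above the pocket floors; upright pieces pass under the top.
- pocket1 (a point): Pocket 1 of the drawer: red floor swatch, one dot on the top edge of the drawer front before it. 59 mm wide (y), 114 deep (x). The point is the middle of its floor, 11 mm above the table, 57 mm behind the drawer front. Frame as unit; moves with the drawer. Dividers 4 mm thick. Pocket 1 is at the +y end, and the pockets are 63 mm apart.
- pocket2 (a point): Pocket 2 of the drawer: yellow floor swatch, two dots on the top edge of the drawer front before it. 59 mm wide (y), 114 deep (x). The point is the middle of its floor, 11 mm above the table, 57 mm behind the drawer front. Frame as unit; moves with the drawer. Dividers 4 mm thick. Pocket 1 is at the +y end, and the pockets are 63 mm apart.
- pocket3 (a point): Pocket 3 of the drawer: green floor swatch, three dots on the top edge of the drawer front before it. 59 mm wide (y), 114 deep (x). The point is the middle of its floor, 11 mm above the table, 57 mm behind the drawer front. Frame as unit; moves with the drawer. Dividers 4 mm thick. Pocket 1 is at the +y end, and the pockets are 63 mm apart.
- pocket4 (a point): Pocket 4 of the drawer: blue floor swatch, four dots on the top edge of the drawer front before it. 59 mm wide (y), 114 deep (x). The point is the middle of its floor, 11 mm above the table, 57 mm behind the drawer front. Frame as unit; moves with the drawer. Dividers 4 mm thick. Pocket 1 is at the +y end, and the pockets are 63 mm apart.
- pocket5 (a point): Pocket 5 of the drawer: white floor swatch, five dots on the top edge of the drawer front before it. 59 mm wide (y), 114 deep (x). The point is the middle of its floor, 11 mm above the table, 57 mm behind the drawer front. Frame as unit; moves with the drawer. Dividers 4 mm thick. Pocket 1 is at the +y end, and the pockets are 63 mm apart.
- piece_red: Hollow, closed-topped ceramic glaze test piece: an upright cylinder 42 mm across and 42 mm high, red glaze over a bare terracotta foot 8 mm high, 50 to 100 g, heavy at the foot so that it is hard to tip over. Origin at the centre of its underside, z up through its top. Its thin wall cracks if gripped (each finger's push) with more than 35 N. May be absent.
- piece_yellow: Hollow, closed-topped ceramic glaze test piece: an upright cylinder 42 mm across and 42 mm high, yellow glaze over a bare terracotta foot 8 mm high, 50 to 100 g, heavy at the foot so that it is hard to tip over. Origin at the centre of its underside, z up through its top. Its thin wall cracks if gripped (each finger's push) with more than 35 N. May be absent.
- piece_green: Hollow, closed-topped ceramic glaze test piece: an upright cylinder 42 mm across and 42 mm high, green glaze over a bare terracotta foot 8 mm high, 50 to 100 g, heavy at the foot so that it is hard to tip over. Origin at the centre of its underside, z up through its top. Its thin wall cracks if gripped (each finger's push) with more than 35 N. May be absent.
- piece_blue: Hollow, closed-topped ceramic glaze test piece: an upright cylinder 42 mm across and 42 mm high, blue glaze over a bare terracotta foot 8 mm high, 50 to 100 g, heavy at the foot so that it is hard to tip over. Origin at the centre of its underside, z up through its top. Its thin wall cracks if gripped (each finger's push) with more than 35 N. May be absent.
- piece_white: Hollow, closed-topped ceramic glaze test piece: an upright cylinder 42 mm across and 42 mm high, white glaze over a bare terracotta foot 8 mm high, 50 to 100 g, heavy at the foot so that it is hard to tip over. Origin at the centre of its underside, z up through its top. Its thin wall cracks if gripped (each finger's push) with more than 35 N. May be absent.
- crate: Fixed shallow wooden crate, 242 mm (x) by 400 mm (y), rim 28 mm above the table, floor 6 mm thick, walls 8 mm. Origin on the table under its centre. A 6 mm partition as high as the rim, 88 mm to the -y side of the centre, parts off a narrow wood bay on the -y side. At the start the pieces stand in the larger part among two offcuts.
- offcut1: Loose flat wood offcut lying in the crate, 85 x 26 x 12 mm, 30 g. Origin at the centre of its underside, x along its length.
- offcut2: Loose flat wood offcut lying in the crate, 60 x 34 x 12 mm, 30 g. Origin at the centre of its underside, x along its length.
- offcut3: Loose flat wood offcut lying in the crate, 70 x 22 x 12 mm, 30 g. Origin at the centre of its underside, x along its length.
- bay (a point): Wood bay of the crate: the narrow compartment at the crate's -y end, 101 mm wide (y) and 226 mm long (x) inside, with one offcut lying across its far (+x) end. The point is the middle of its floor, 6 mm above the table. Frame as crate.
- block1: Loose dark wood packing block, 40 x 26 x 38 mm high (x, y, z), 30 g, standing at the start in pocket 1 of the drawer, its 40 mm roughly along the pocket; not fragile. Origin at the centre of its underside. May be absent.
- block2: Loose dark wood packing block, 40 x 26 x 38 mm high (x, y, z), 30 g, standing at the start in pocket 3 of the drawer, its 40 mm roughly along the pocket; not fragile. Origin at the centre of its underside. May be absent.
- block3: Loose dark wood packing block, 40 x 26 x 38 mm high (x, y, z), 30 g, standing at the start in pocket 5 of the drawer, its 40 mm roughly along the pocket; not fragile. Origin at the centre of its underside. May be absent.
- glue: White glue bottle, 54 mm across, 140 mm high, orange cap; bystander. Origin at the centre of its underside.
- tape: Roll of tape lying flat, 100 mm across, 25 mm high; bystander. Origin at the centre of its underside.
- cup: Paper coffee cup, 80 mm across, 100 mm high; bystander. Origin at the centre of its underside.

How it is judged:
By the outcome, as a careful person would: the job done as asked, in the order asked, and still so for the second after the job is handed in, with the robot touching nothing.
Of piece_red, piece_yellow, piece_green, piece_blue, piece_white only 3 to 5 are there at a start; the rules pass over those that are not, and their reading is None.
Of block1, block2, block3 only 2 to 3 are there at a start; the rules pass over those that are not, and their reading is None.
At some moment in a run one of piece_red, piece_yellow, piece_green, piece_blue, piece_white may be knocked a few centimetres aside while the robot is not near it.
It also fails if it takes over 210 s, if anything falls off the work surface, if the arm or the gripper's body presses on something with over 40 N, if the wrist force passes 120 N, or if a joint passes its speed limit or range.

ROBOT

A 6-joint arm with a two-finger parallel gripper is mounted at the origin on the work surface. World frame = base frame: x ahead of the robot, y to its left, z up, the work surface at z = 0. Lengths are in m, angles in rad, forces in N, time in s.
With the tool pointing down it reaches from about 0.425 to 0.95 m from the base axis. Payload 3.5 kg.
Tool frame: the origin (TCP) lies at the centre of the arm's flange, where the gripper is bolted on; the fingertips stand 173 mm ahead of it and the grasp point (between the pads) lies 155 mm ahead of it (ctrl.tcp_to_grasp is the distance from the TCP to the grasp point, in m); z points along the fingers, x is the direction in which the jaws open and shut, and the axes are right-handed (so a half turn about z gives the same grasp; the last joint's range is limited). The gripper opens to 85 mm and grips with 20 to 120 N. Pads are 22 mm wide; open, the fingers measure 114 mm over their backs; the gripper's body (76 mm by 85 mm) begins 54 mm behind the grasp point. The pads swing forward as they close: fully open they stand 13 mm farther back than shut.
Start: joints at [0.999, 0.286, 1.577, -0, 1.279, -0.15], TCP at [0.276, 0.616, 0.405] pointing down, gripper open.
Joint ranges: [-2.77, 2.77], [-0.9, 2.22], [0.21, 2.48], [-1.53, 4.67], [0.24, 2.81], [-2.84, 2.84]. Speed limits (rad/s): [2.79, 2.79, 3.14, 3.14, 3.14, 3.14].

INTERFACE

Orientations are given as a unit quaternion [x, y, z, w].
In Python, from plant import readout, imaging, ctrl, spotter gives the robot as it stands.
- The arm moves only by the tool apply_moves, never from a script. Its argument "steps" is a list of rows, each an object of numbers: "tx", "ty", "tz": the shift along the tool's x, y, z in mm; "wx", "wy", "wz": the turn, a rotation vector about the tool's x, y, z in rad. In form: [{"tx": .., "ty": .., "tz": .., "wx": .., "wy": .., "wz": ..}, ...]. A call has 1 to 12 rows; each row is the pose to reach, as a shift and turn from the pose commanded when the call began, along the tool's axes at that moment; what a row does not reach only later rows make up. A row lasts 1/10 s, in which the tool goes at most 50 mm and 8.59 degrees, less where a joint would pass 70% of its speed; a pose out of reach is approached as far as the arm can. A call with a gripper value outside its range is refused whole. "hand" is the opening, from 0 (shut) to 1 (fully open), set as the call begins (left out, the last holds). The fingers move at their own pace and stop on an object; "force" is the grip in N (left out, the last holds). Time passes only in rows, so rows that repeat a pose let the fingers close. It gives the time, the measured TCP pose, the force and the opening at its end, in the units of the state.
- readout.get_state(): the state, without advancing time (a new reading comes with each control period).
- imaging.read_camera(name): name is "side" or "top" or "wrist"; returns a dict with "img" (400x640x3 uint8, red, green, blue), "vfov" (degrees; the focal length in pixels is half the picture's height over the tangent of half this angle, whatever the lens; pixels are square), "cx", "cy" (the principal point, pixels), "R" (3x3) and "t" (3): a world point X has camera coordinates R X + t; the wrist camera has in their place "tool_from_camera" (4x4, takes a point from camera to tool coordinates, whose origin is the TCP and whose axes are the tool frame's). Camera axes: x right, y down, z forward; pixel columns grow to the right and rows downward; lengths in m; the calibration is good to about 2 mm. A picture is of the moment at which its call begins: read the wrist's pose just before it. There is no depth.
- ctrl.sign_off(): hands the job in, once; it reports no verdict.
Trained networks look in the newest picture that a camera, given by its name, has taken for a name from the list of things; names that differ only in an ending like _2 or _b are one class to them, and where a whole thing is asked for, a point or a joint stands for the part that bears it (a point fixed in the world has none). Each returns a list of dicts, best first, with "confidence" (0 to 1); they miss things now and then, are a little off and sometimes report something else, mostly with a low value. They report only what shows in the picture. A call takes as long as a camera call.
- spotter.trace(camera, label): "region" (400x640 bool, what is visible of it) and "uv" ([column, row] in pixels, amid what is visible of it).
The state is a dict: "time": time; "qpos": joint angles; "dq": joint speeds; "joint_efforts": joint torques, N m; "eef_pos": TCP position; "tcp_rot": TCP orientation; "contact_force": force on the tool from outside, world axes, zero at the start; "wrist_torque": the same for the moment, N m; "opening": opening from 0.0 (shut) to 1.0 (fully open).
Only numpy, scipy, OpenCV 4.12 (cv2) and the standard library are available. Lean on these libraries where they do the work, as an engineer would, in place of code of your own. Each camera call takes 0.05 s, during which the arm holds its last target.

## Working session

There is one attempt and no reset: what is moved stays moved. The work goes in short steps, Python scripts to look and compute and a tool call to move; the robot and the scene stay as the last step left them, time stands still between calls to the robot, and variables do not carry over. Pictures are saved under pics/ and viewed, and the job is handed in when it is done.

Besides the shell and the picture viewer there is one more tool, called after ">>>" in YAML: its name, and indented under it one key for each argument. apply_moves: Moves the arm, as the interface text tells. Its arguments: {"type":"object","properties":{"steps":{"type":"array","items":{"type":"object","properties":{"tx":{"type":"number"},"ty":{"type":"number"},"tz":{"type":"number"},"wx":{"type":"number"},"wy":{"type":"number"},"wz":{"type":"number"}}}},"hand":{"type":"number"},"force":{"type":"number"}},"required":["steps"]}

```bash
ls -la; mkdir -p pics
python3 - <<'E'
from plant import readout, imaging, ctrl, spotter
import cv2,numpy as np
print(readout.get_state()); print(ctrl.tcp_to_grasp)
for n in ["side","top","wrist"]:
    c=imaging.read_camera(n)
    cv2.imwrite(f"pics/a_{n}.png",c["img"][:,:,::-1])
    print(n,{k:v for k,v in c.items() if k!="img"})
E
```

```text
total 12
drwxr-xr-x  3 agent agent 4096 Dec  7 16:04 .
drwxr-xr-x 23 root  root  4096 Dec  7 16:04 ..
drwxr-xr-x  2 agent agent 4096 Dec  7 16:04 pics
{'time': 0.0, 'qpos': array([ 9.98958636e-01,  2.87174492e-01,  1.57818781e+00,  1.67516286e-05,
        1.27860232e+00, -1.50013952e-01]), 'dq': array([ 0.00066252,  0.00117226, -0.00065995, -0.00092323, -0.00092871,
        0.00134221]), 'joint_efforts': array([-7.96947097e-04, -4.05976582e+01, -2.92628914e+01, -1.09343700e-04,
        5.72890378e-03, -4.79650581e-06]), 'eef_pos': array([0.27620258, 0.61562363, 0.40333496]), 'tcp_rot': array([ 8.39472289e-01,  5.43401205e-01, -1.08403776e-03,  4.81129457e-04]), 'contact_force': array([0.0021455 , 0.42032181, 0.18386319]), 'wrist_torque': array([0.00551627, 0.00313791, 0.00799526]), 'opening': 0.9980962235095205}
0.1547
side {'vfov': 49.75325000215949, 'cx': 327.65608573752627, 'cy': 192.21477438484212, 'R': array([[ 0.69999768, -0.71401482, -0.0136412 ],
       [-0.39466039, -0.37085186, -0.84066169],
       [ 0.59518604,  0.59384487, -0.54138881]]), 't': array([-0.43023529,  0.27570822,  0.91763471])}
top {'vfov': 57.40129467950498, 'cx': 320.2126477943734, 'cy': 194.71065929105265, 'R': array([[ 0.00160811, -0.99999772,  0.00140737],
       [-0.99758316, -0.00170198, -0.06946184],
       [ 0.06946408, -0.00129226, -0.99758362]]), 't': array([-0.02117503,  0.6005959 ,  0.87425328])}
wrist {'vfov': 68.33565085233273, 'cx': 314.5525291314325, 'cy': 199.14349154404042, 'tool_from_camera': array([[ 9.99999557e-01,  9.33289361e-04,  1.21508244e-04,
        -2.46537819e-04],
       [-9.30091930e-04,  9.60216264e-01,  2.79255908e-01,
        -7.06976345e-02],
       [ 1.43952376e-04, -2.79255897e-01,  9.60216706e-01,
         2.87934629e-02],
       [ 0.00000000e+00,  0.00000000e+00,  0.00000000e+00,
         1.00000000e+00]])}
```

View pics/a_top.png

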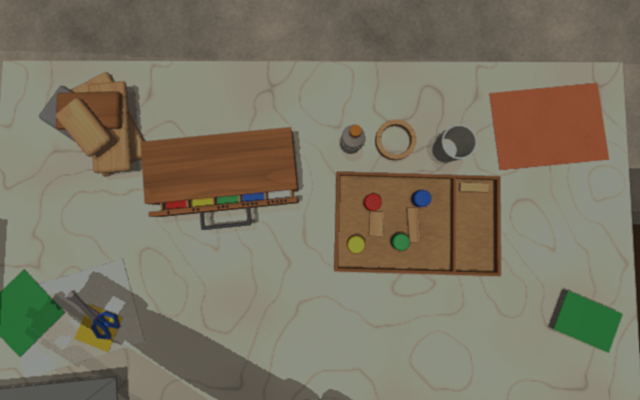

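View pics/a_side.png

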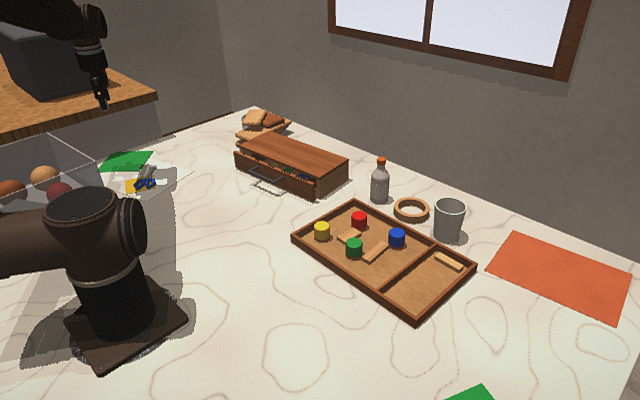

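View pics/a_wrist.png

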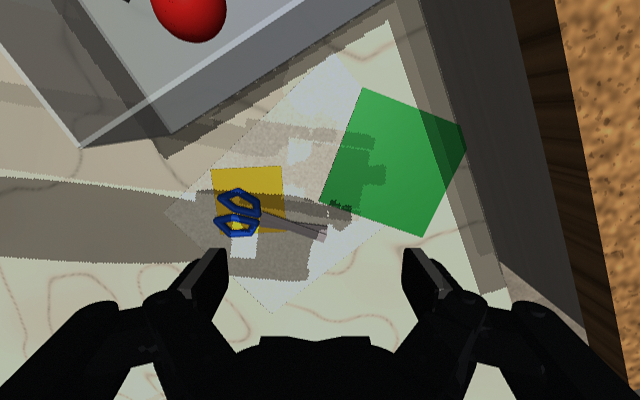

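```bash
cat > h.py <<'E'
from plant import readout, imaging, ctrl, spotter
import cv2,numpy as np
from scipy.spatial.transform import Rotation as Ro
def f(c): return 200/np.tan(np.radians(c["vfov"]/2))
def cam(n):
    s=readout.get_state(); c=imaging.read_camera(n)
    if n=="wrist":
        T=np.eye(4);T[:3,:3]=Ro.from_quat(s["tcp_rot"]).as_matrix();T[:3,3]=s["eef_pos"]
        C=T@np.array(c["tool_from_camera"]); c["R"]=C[:3,:3].T; c["t"]=-C[:3,:3].T@C[:3,3]
    return c
def pl(c,uv,z):
    uv=np.atleast_2d(uv).astype(float);F=f(c)
    d=np.c_[(uv[:,0]-c["cx"])/F,(uv[:,1]-c["cy"])/F,np.ones(len(uv))]@c["R"]
    o=-c["R"].T@c["t"]
    return o+d*((z-o[2])/d[:,2])[:,None]
def pr(c,X):
    X=np.atleast_2d(X)@c["R"].T+c["t"]
    return X[:,:2]/X[:,2:]*f(c)+[c["cx"],c["cy"]]
def save(c,name): cv2.imwrite(f"pics/{name}.png",c["img"][:,:,::-1])
def look(n,labels,z=None,minc=0.3):
    c=cam(n)
    for l in labels:
        for r in spotter.trace(n,l)[:2]:
            if r["confidence"]<minc: continue
            zz=0.03 if z is None else z
            print(l,round(r["confidence"],2),np.round(r["uv"],1),r["region"].sum(),np.round(pl(c,r["uv"],zz)[0],4))
    return c
def st():
    s=readout.get_state();print("t",round(s["time"],2),"p",np.round(s["eef_pos"],4),"F",np.round(s["contact_force"],1),"op",round(s["opening"],3))
    return s
def go(x,y,zg,yaw=None):
    """grasp point target (x,y,zg), tool down, jaw axis direction yaw; prints shift/turn"""
    s=st();R0=Ro.from_quat(s["tcp_rot"])
    xa=R0.as_matrix()[:,0]
    cur=np.arctan2(xa[1],xa[0])
    if yaw is None: yaw=cur
    while yaw-cur>np.pi/2:yaw-=np.pi
    while yaw-cur<-np.pi/2:yaw+=np.pi
    z=np.array([0,0,-1.]);x_=np.array([np.cos(yaw),np.sin(yaw),0]);R1=np.c_[x_,np.cross(z,x_),z]
    p=np.array([x,y,zg+ctrl.tcp_to_grasp])
    d=R0.inv().apply(p-s["eef_pos"])*1000
    w=(R0.inv()*Ro.from_matrix(R1)).as_rotvec()
    print("yawnow",round(cur,3),"->",round(yaw,3),"q6",round(s["qpos"][5],2),"shift mm",np.round(d,1),"w",np.round(w,3),"dist",round(np.linalg.norm(d)),"rows>=",int(np.ceil(max(np.linalg.norm(d)/50,np.degrees(np.linalg.norm(w))/8.59))))
    print("  world z dir in tool (per mm up):",np.round(R0.inv().apply([0,0,1]),3))
E
python3 - <<'E'
from h import *
c=look("top",["unit","drawer","pull","crate","piece_red","piece_yellow","piece_green","piece_blue","piece_white","offcut1","offcut2","offcut3","block1","glue","tape","cup"])
print(pl(c,[[142,141],[291,129],[297,192],[146,203]],.078))
print("crate rim",pl(c,[[337,172],[500,177],[500,274],[335,271]],.028))
print("bar",pl(c,[[202,226],[251,221]],.050))
i=cv2.resize(c["img"][110:290,130:510],None,fx=2.1,fy=2.1,interpolation=cv2.INTER_CUBIC);cv2.imwrite("pics/b.png",i[:,:,::-1])
E
```

```text
unit 0.75 [219.9 171. ] 11912 [0.6575 0.2242 0.03  ]
unit 0.3 [225.2 205.9] 2368 [0.5725 0.2097 0.03  ]
drawer 0.78 [226.5 203.2] 2387 [0.579  0.2066 0.03  ]
pull 0.95 [225.3 203.3] 2140 [0.5788 0.2095 0.03  ]
crate 0.56 [424.7 222.8] 14744 [ 0.5325 -0.2725  0.03  ]
piece_red 0.49 [372.6 201.1] 258 [ 0.5847 -0.1471  0.03  ]
piece_yellow 0.82 [355.8 243.5] 234 [ 0.4826 -0.1059  0.03  ]
piece_yellow 0.41 [227.8 204.2] 2260 [0.5766 0.2035 0.03  ]
piece_green 0.59 [397.  244.3] 268 [ 0.4808 -0.2049  0.03  ]
piece_green 0.31 [226. 206.] 2391 [0.5722 0.2077 0.03  ]
piece_blue 0.76 [419.6 196.2] 248 [ 0.5968 -0.2613  0.03  ]
offcut1 0.79 [377.5 218.9] 332 [ 0.5417 -0.1586  0.03  ]
offcut1 0.58 [413.5 225.7] 334 [ 0.5254 -0.2453  0.03  ]
offcut2 0.79 [377.5 218.9] 332 [ 0.5417 -0.1586  0.03  ]
offcut2 0.58 [413.5 225.7] 334 [ 0.5254 -0.2453  0.03  ]
offcut3 0.79 [377.5 218.9] 332 [ 0.5417 -0.1586  0.03  ]
offcut3 0.58 [413.5 225.7] 334 [ 0.5254 -0.2453  0.03  ]
glue 0.56 [350.6 139.4] 557 [ 0.7361 -0.0944  0.03  ]
glue 0.51 [415.  223.8] 384 [ 0.53  -0.249  0.03 ]
tape 0.72 [403.1 124.7] 675 [ 0.7729 -0.2237  0.03  ]
tape 0.53 [414.9 226.4] 399 [ 0.5238 -0.2487  0.03  ]
cup 0.76 [453.4 144.7] 1295 [ 0.7234 -0.3463  0.03  ]
[[0.72063947 0.39281708 0.078     ]
 [0.7495281  0.04798984 0.078     ]
 [0.60279861 0.03317172 0.078     ]
 [0.57695675 0.37857128 0.078     ]]
crate rim [[ 0.65579288 -0.06107116  0.028     ]
 [ 0.64421945 -0.45894809  0.028     ]
 [ 0.41039923 -0.45132541  0.028     ]
 [ 0.41694313 -0.05589991  0.028     ]]
bar [[0.52424851 0.25818829 0.05      ]
 [0.53618056 0.1429732  0.05      ]]
```

View pics/b.png

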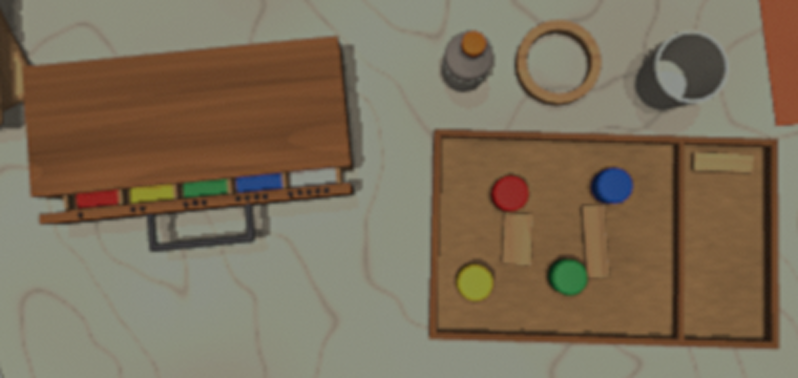

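Run:
```python
from h import *
go(0.53,0.20,0.16,0.08)
R=Ro.from_quat(readout.get_state()["tcp_rot"]).as_matrix();print(np.round(R,3))
```

```text
t 1.0 p [0.2763 0.6158 0.4047] F [-0.  -0.5 -0.1] op 1.002
yawnow 1.149 -> 0.08 q6 -0.15 shift mm [-275.5  401.7   90. ] w [-0.    -0.     1.069] dist 495 rows>= 10
  world z dir in tool (per mm up): [ 0. -0. -1.]
[[ 0.409  0.912 -0.   ]
 [ 0.912 -0.409  0.   ]
 [ 0.    -0.    -1.   ]]
```

>>> apply_moves:
  steps:
    - {"tx": -70, "ty": 100, "tz": 22, "wz": 0.1}
    - {"tx": -110, "ty": 160, "tz": 36, "wz": 0.25}
    - {"tx": -140, "ty": 200, "tz": 50, "wz": 0.4}
    - {"tx": -180, "ty": 260, "tz": 60, "wz": 0.55}
    - {"tx": -220, "ty": 310, "tz": 70, "wz": 0.7}
    - {"tx": -250, "ty": 360, "tz": 80, "wz": 0.85}
    - {"tx": -275, "ty": 402, "tz": 90, "wz": 1.0}
    - {"tx": -275, "ty": 402, "tz": 90, "wz": 1.069}
    - {"tx": -275, "ty": 402, "tz": 90, "wz": 1.069}
    - {"tx": -275, "ty": 402, "tz": 90, "wz": 1.069}
    - {"tx": -275, "ty": 402, "tz": 90, "wz": 1.069}
  hand: 0.4

```text
$.steps[0]: bad value
```

Run:
```python
from h import *
go(0.53,0.20,0.16,0.08)
c=cam("wrist");save(c,"w1")
```

```text
t 1.0 p [0.2763 0.6158 0.4047] F [-0.  -0.5 -0.1] op 1.002
yawnow 1.149 -> 0.08 q6 -0.15 shift mm [-275.5  401.7   90. ] w [-0.    -0.     1.069] dist 495 rows>= 10
  world z dir in tool (per mm up): [ 0. -0. -1.]
```

View pics/w1.png

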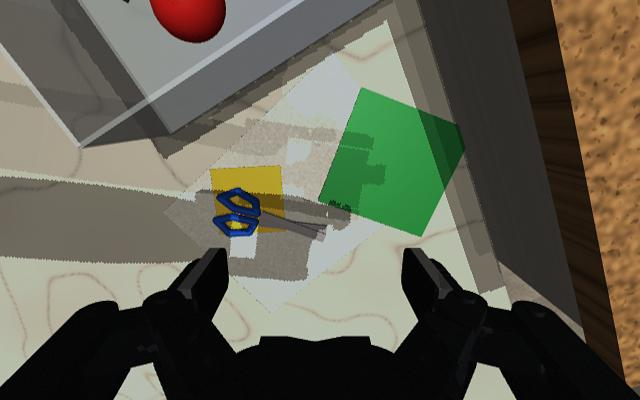

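>>> apply_moves:
  steps:
    - {"tx": -30, "ty": 40, "tz": 8, "wx": 0, "wy": 0, "wz": 0.1}
    - {"tx": -275, "ty": 402, "tz": 90, "wx": 0, "wy": 0, "wz": 1.07}
    - {"tx": -275, "ty": 402, "tz": 90, "wx": 0, "wy": 0, "wz": 1.07}
    - {"tx": -275, "ty": 402, "tz": 90, "wx": 0, "wy": 0, "wz": 1.07}
    - {"tx": -275, "ty": 402, "tz": 90, "wx": 0, "wy": 0, "wz": 1.07}
    - {"tx": -275, "ty": 402, "tz": 90, "wx": 0, "wy": 0, "wz": 1.07}
    - {"tx": -275, "ty": 402, "tz": 90, "wx": 0, "wy": 0, "wz": 1.07}
    - {"tx": -275, "ty": 402, "tz": 90, "wx": 0, "wy": 0, "wz": 1.07}
    - {"tx": -275, "ty": 402, "tz": 90, "wx": 0, "wy": 0, "wz": 1.07}
    - {"tx": -275, "ty": 402, "tz": 90, "wx": 0, "wy": 0, "wz": 1.07}
    - {"tx": -275, "ty": 402, "tz": 90, "wx": 0, "wy": 0, "wz": 1.07}
    - {"tx": -275, "ty": 402, "tz": 90, "wx": 0, "wy": 0, "wz": 1.07}
  hand: 0.4

```text
time: 2.25
eef_pos: [0.5309, 0.1995, 0.3146]
tcp_rot: [0.999, 0.038, -0.0, -0.0]
contact_force: [-0.0, 1.1, -0.2]
opening: 0.4
```

Run:
```python
from h import *
go(0.53,0.20,0.16,0.08)
c=cam("wrist");save(c,"w1")
```

```text
t 2.25 p [0.5309 0.1995 0.3146] F [-0.   1.1 -0.2] op 0.4
yawnow 0.076 -> 0.08 q6 0.1 shift mm [-0.8 -0.5 -0.1] w [-0.     0.001 -0.004] dist 1 rows>= 1
  world z dir in tool (per mm up): [-0.001 -0.    -1.   ]
```

View pics/w1.png

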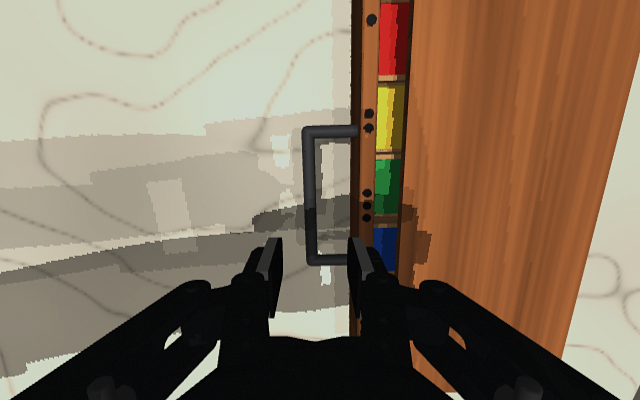

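Run:
```python
from h import *
c=cam("wrist")
b=pl(c,[[308,128],[309,260],[309,195]],.055);print("bar",b, np.arctan2(-(b[0]-b[1])[0],(b[0]-b[1])[1]))
e=pl(c,[[362,20],[352,240]],.068);print("front",e,np.arctan2(-(e[0]-e[1])[0],(e[0]-e[1])[1]))
e=pl(c,[[410,30],[402,200]],.078);print("cab",e,np.arctan2(-(e[0]-e[1])[0],(e[0]-e[1])[1]))
d=pl(c,[[372,20],[369,120],[367,205]],.068);print("dots",d)
```

```text
bar [[0.52073951 0.25997595 0.055     ]
 [0.52976041 0.14875416 0.055     ]
 [0.52542506 0.20715983 0.055     ]] 0.08093010618097757
front [[0.55120089 0.33203277 0.068     ]
 [0.56259341 0.17612359 0.068     ]] 0.0729419081808523
cab [[0.58083462 0.32608601 0.078     ]
 [0.59387679 0.21514548 0.078     ]] 0.11702287827234852
dots [[0.55772764 0.33255055 0.068     ]
 [0.5640355  0.26960171 0.068     ]
 [0.57080628 0.2063068  0.068     ]]
```

Run:
```python
from h import *
go(0.5255,0.2045,0.05,0.083)
```

```text
t 2.35 p [0.5301 0.2011 0.315 ] F [-0.3  0.5  0.2] op 0.403
yawnow 0.08 -> 0.083 q6 0.1 shift mm [ -4.4  -3.7 110.3] w [-0.    -0.    -0.003] dist 110 rows>= 3
  world z dir in tool (per mm up): [ 0. -0. -1.]
```

>>> apply_moves:
  steps:
    - {"tx": -4.5, "ty": -3.5, "tz": 30, "wx": 0, "wy": 0, "wz": 0}
    - {"tx": -4.5, "ty": -3.5, "tz": 60, "wx": 0, "wy": 0, "wz": 0}
    - {"tx": -4.5, "ty": -3.5, "tz": 90, "wx": 0, "wy": 0, "wz": 0}
    - {"tx": -4.5, "ty": -3.5, "tz": 108, "wx": 0, "wy": 0, "wz": 0}
    - {"tx": -4.5, "ty": -3.5, "tz": 108, "wx": 0, "wy": 0, "wz": 0}
    - {"tx": -4.5, "ty": -3.5, "tz": 108, "wx": 0, "wy": 0, "wz": 0}

```text
time: 2.95
eef_pos: [0.5254, 0.2048, 0.2073]
tcp_rot: [0.999, 0.041, 0.0, -0.0]
contact_force: [-0.2, 0.9, 0.6]
opening: 0.394
```

>>> apply_moves:
  steps:
    - {"tx": 0, "ty": 0, "tz": 0, "wx": 0, "wy": 0, "wz": 0}
    - {"tx": 0, "ty": 0, "tz": 0, "wx": 0, "wy": 0, "wz": 0}
    - {"tx": 0, "ty": 0, "tz": 0, "wx": 0, "wy": 0, "wz": 0}
    - {"tx": 0, "ty": 0, "tz": 0, "wx": 0, "wy": 0, "wz": 0}
    - {"tx": 0, "ty": 0, "tz": 0, "wx": 0, "wy": 0, "wz": 0}
    - {"tx": 0, "ty": 0, "tz": 0, "wx": 0, "wy": 0, "wz": 0}
  hand: 0
  force: 30

```text
time: 3.55
eef_pos: [0.5264, 0.204, 0.2087]
tcp_rot: [0.999, 0.04, 0.001, -0.001]
contact_force: [-1.3, 2.9, 5.7]
opening: 0.101
```

>>> apply_moves:
  steps:
    - {"tx": -5, "ty": 0, "tz": 0, "wx": 0, "wy": 0, "wz": 0}
    - {"tx": -15, "ty": 0, "tz": 0, "wx": 0, "wy": 0, "wz": 0}
    - {"tx": -25, "ty": 0, "tz": 0, "wx": 0, "wy": 0, "wz": 0}
    - {"tx": -35, "ty": 0, "tz": 0, "wx": 0, "wy": 0, "wz": 0}
    - {"tx": -45, "ty": 0, "tz": 0, "wx": 0, "wy": 0, "wz": 0}
    - {"tx": -55, "ty": 0, "tz": 0, "wx": 0, "wy": 0, "wz": 0}
    - {"tx": -65, "ty": 0, "tz": 0, "wx": 0, "wy": 0, "wz": 0}
    - {"tx": -75, "ty": 0, "tz": 0, "wx": 0, "wy": 0, "wz": 0}
    - {"tx": -85, "ty": 0, "tz": 0, "wx": 0, "wy": 0, "wz": 0}
    - {"tx": -95, "ty": 0, "tz": 0, "wx": 0, "wy": 0, "wz": 0}
    - {"tx": -100, "ty": 0, "tz": 0, "wx": 0, "wy": 0, "wz": 0}
    - {"tx": -100, "ty": 0, "tz": 0, "wx": 0, "wy": 0, "wz": 0}

```text
time: 4.75
eef_pos: [0.4263, 0.1946, 0.2086]
tcp_rot: [0.999, 0.041, 0.001, 0.002]
contact_force: [-0.9, -6.3, 11.4]
opening: 0.102
```

>>> apply_moves:
  steps:
    - {"tx": -3, "ty": 0, "tz": 0, "wx": 0, "wy": 0, "wz": 0}
    - {"tx": -6, "ty": 0, "tz": 0, "wx": 0, "wy": 0, "wz": 0}
    - {"tx": -6, "ty": 0, "tz": 0, "wx": 0, "wy": 0, "wz": 0}

```text
time: 5.05
eef_pos: [0.4209, 0.1941, 0.2086]
tcp_rot: [0.999, 0.041, 0.002, 0.002]
contact_force: [-0.5, -7.1, 10.4]
opening: 0.104
```

>>> apply_moves:
  steps:
    - {"tx": -3, "ty": 0, "tz": -0.5, "wx": 0, "wy": 0, "wz": 0}
    - {"tx": -5, "ty": 0, "tz": -1, "wx": 0, "wy": 0, "wz": 0}
    - {"tx": -7, "ty": 0, "tz": -1, "wx": 0, "wy": 0, "wz": 0}
    - {"tx": -7, "ty": 0, "tz": -1, "wx": 0, "wy": 0, "wz": 0}

```text
time: 5.45
eef_pos: [0.4133, 0.1934, 0.2087]
tcp_rot: [0.999, 0.041, 0.001, 0.002]
contact_force: [1.8, -6.3, 7.4]
opening: 0.102
```

>>> apply_moves:
  steps:
    - {"tx": -2, "ty": 0, "tz": 0, "wx": 0, "wy": 0, "wz": 0}
    - {"tx": -4, "ty": 0, "tz": 0, "wx": 0, "wy": 0, "wz": 0}
    - {"tx": -4, "ty": 0, "tz": 0, "wx": 0, "wy": 0, "wz": 0}

```text
time: 5.75
eef_pos: [0.4109, 0.1931, 0.2087]
tcp_rot: [0.999, 0.041, 0.006, 0.002]
contact_force: [10.1, -6.2, -3.7]
opening: 0.105
```

Run:
```python
from h import *
st();c=look("top",["unit","pull"],z=.05)
i=cv2.resize(c["img"][110:290,130:510],None,fx=2.1,fy=2.1,interpolation=cv2.INTER_CUBIC);cv2.imwrite("pics/b2.png",i[:,:,::-1])
```

```text
t 5.75 p [0.4109 0.1931 0.2087] F [10.1 -6.2 -3.7] op 0.105
unit 0.63 [414.9 223.1] 354 [ 0.5319 -0.2436  0.05  ]
pull 0.71 [232.8 233.9] 6917 [0.5058 0.1853 0.05  ]
```

View pics/b2.png

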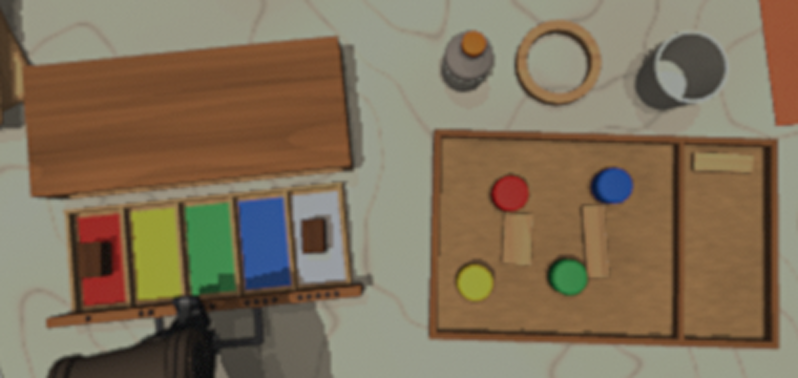

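>>> apply_moves:
  steps:
    - {"tx": 1.5, "ty": 0, "tz": 0, "wx": 0, "wy": 0, "wz": 0}
    - {"tx": 1.5, "ty": 0, "tz": 0, "wx": 0, "wy": 0, "wz": 0}
    - {"tx": 1.5, "ty": 0, "tz": 0, "wx": 0, "wy": 0, "wz": 0}
    - {"tx": 1.5, "ty": 0, "tz": 0, "wx": 0, "wy": 0, "wz": 0}
  hand: 0.4

```text
time: 6.3
eef_pos: [0.4099, 0.1943, 0.2072]
tcp_rot: [0.999, 0.04, -0.001, 0.0]
contact_force: [-1.1, 0.4, 1.1]
opening: 0.398
```

>>> apply_moves:
  steps:
    - {"tx": 0, "ty": 0, "tz": -40, "wx": 0, "wy": 0, "wz": 0}
    - {"tx": 0, "ty": 0, "tz": -80, "wx": 0, "wy": 0, "wz": 0}
    - {"tx": 40, "ty": 0, "tz": -110, "wx": 0, "wy": 0, "wz": 0}
    - {"tx": 80, "ty": 0, "tz": -130, "wx": 0, "wy": 0, "wz": 0}
    - {"tx": 80, "ty": 0, "tz": -130, "wx": 0, "wy": 0, "wz": 0}
    - {"tx": 80, "ty": 0, "tz": -130, "wx": 0, "wy": 0, "wz": 0}
  hand: 1

```text
time: 6.9
eef_pos: [0.4905, 0.2007, 0.3377]
tcp_rot: [0.999, 0.039, -0.0, 0.0]
contact_force: [-0.5, 0.6, -1.1]
opening: 1.002
```

Run:
```python
from h import *
st();c=cam("wrist");save(c,"w2")
for l in ["block1","block3"]:
    for r in spotter.trace("wrist",l):print(l,r["confidence"],r["uv"],r["region"].sum(),pl(c,r["uv"],.049))
```

```text
t 6.9 p [0.4905 0.2007 0.3377] F [-0.5  0.6 -1.1] op 1.002
block1 0.7 [351.2, 303.1] 1537 [[0.53707243 0.08823449 0.049     ]]
block1 0.67 [345.8, 45.4] 2139 [[0.50551958 0.32499248 0.049     ]]
block3 0.7 [351.2, 303.1] 1537 [[0.53707243 0.08823449 0.049     ]]
block3 0.67 [345.8, 45.4] 2139 [[0.50551958 0.32499248 0.049     ]]
```

View pics/w2.png

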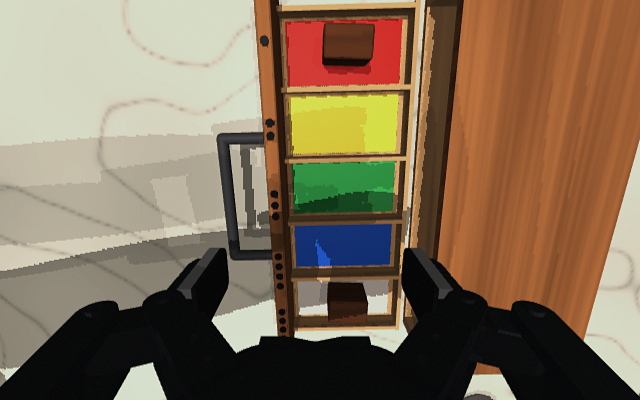

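Run:
```python
from h import *
c=cam("wrist")
def rep(n,uv,z):
    p=pl(c,uv,z);print(n,np.round(p[:,:2],4).tolist());return p
d=rep("dots 1..4",[[264,41],[270,129],[275,205],[279,267]],.068)
v=d[0]-d[3];print(np.arctan2(-v[0],v[1]),np.linalg.norm(np.diff(d,axis=0),axis=1))
m=rep("div12,23,34,45 ",[[346,90],[346,159],[346,218],[346,276]],.031)
print(np.linalg.norm(np.diff(m,axis=0),axis=1))
w=rep("rear wall inner top",[[414,14],[402,215]],.031)
b=rep("bar",[[221,135],[234,255],[226,190]],.055)
v=b[0]-b[1];print(np.arctan2(-v[0],v[1]))
e=rep("cab",[[463,10],[444,200]],.078);v=e[0]-e[1];print(np.arctan2(-v[0],v[1]))
i=cv2.resize(c["img"][0:350,210:480],None,fx=1.7,fy=1.7,interpolation=cv2.INTER_CUBIC);cv2.imwrite("pics/w2z.png",i[:,:,::-1])
```

```text
dots 1..4 [[0.4414, 0.3186], [0.4482, 0.2562], [0.4548, 0.1936], [0.4609, 0.1351]]
0.10600061088078466 [0.06268862 0.06297326 0.0588916 ]
div12,23,34,45  [[0.5082, 0.2928], [0.5149, 0.2323], [0.5213, 0.1739], [0.5285, 0.1092]]
[0.06087457 0.05876999 0.0650127 ]
rear wall inner top [[0.5575, 0.3558], [0.5762, 0.1815]]
bar [[0.4054, 0.2472], [0.4168, 0.1368], [0.4094, 0.1998]]
0.10206268960179872
cab [[0.5777, 0.3463], [0.5921, 0.2123]]
0.1073817530952932
```

View pics/w2z.png

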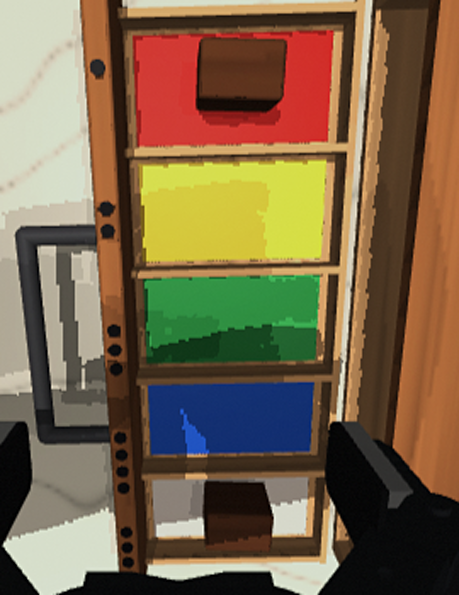

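Run:
```python
from h import *
c=cam("wrist")
q=np.array([[200,38],[287,40],[283,102],[196,98]])/1.7+[210,0]
p=pl(c,q,.049);print(p,p.mean(0))
x,y=p.mean(0)[:2]
go(x,y,.10,0.098);go(x,y,.036,.098)
```

```text
[[0.48709775 0.33938225 0.049     ]
 [0.52679993 0.34172433 0.049     ]
 [0.52858166 0.315843   0.049     ]
 [0.48754158 0.31429425 0.049     ]] [0.50750523 0.32781096 0.049     ]
t 7.15 p [0.4891 0.2007 0.3362] F [-0.4  0.9 -0.1] op 0.998
yawnow 0.079 -> 0.098 q6 0.12 shift mm [  28.6 -125.3   81.4] w [ 0.     0.003 -0.019] dist 152 rows>= 4
  world z dir in tool (per mm up): [-0.003  0.    -1.   ]
t 7.15 p [0.4891 0.2007 0.3362] F [-0.4  0.9 -0.1] op 0.998
yawnow 0.079 -> 0.098 q6 0.12 shift mm [  28.8 -125.3  145.4] w [ 0.     0.003 -0.019] dist 194 rows>= 4
  world z dir in tool (per mm up): [-0.003  0.    -1.   ]
```

>>> apply_moves:
  steps:
    - {"tx": 10, "ty": -40, "tz": 20, "wx": 0, "wy": 0, "wz": 0}
    - {"tx": 20, "ty": -85, "tz": 40, "wx": 0, "wy": 0, "wz": 0}
    - {"tx": 28, "ty": -125, "tz": 65, "wx": 0, "wy": 0, "wz": 0}
    - {"tx": 28, "ty": -125, "tz": 90, "wx": 0, "wy": 0, "wz": 0}
    - {"tx": 28, "ty": -125, "tz": 115, "wx": 0, "wy": 0, "wz": 0}
    - {"tx": 28, "ty": -125, "tz": 135, "wx": 0, "wy": 0, "wz": 0}
    - {"tx": 28, "ty": -125, "tz": 145, "wx": 0, "wy": 0, "wz": 0}
    - {"tx": 28, "ty": -125, "tz": 145, "wx": 0, "wy": 0, "wz": 0}
    - {"tx": 28, "ty": -125, "tz": 145, "wx": 0, "wy": 0, "wz": 0}
  hand: 0.75

```text
time: 8.05
eef_pos: [0.5083, 0.3275, 0.1929]
tcp_rot: [0.999, 0.039, 0.0, -0.0]
contact_force: [0.2, -1.7, -0.3]
opening: 0.746
```

>>> apply_moves:
  steps:
    - {"tx": 0, "ty": 0, "tz": 0, "wx": 0, "wy": 0, "wz": 0}
    - {"tx": 0, "ty": 0, "tz": 0, "wx": 0, "wy": 0, "wz": 0}
    - {"tx": 0, "ty": 0, "tz": 0, "wx": 0, "wy": 0, "wz": 0}
    - {"tx": 0, "ty": 0, "tz": 0, "wx": 0, "wy": 0, "wz": 0}
    - {"tx": 0, "ty": 0, "tz": 0, "wx": 0, "wy": 0, "wz": 0}
    - {"tx": 0, "ty": 0, "tz": 0, "wx": 0, "wy": 0, "wz": 0}
  hand: 0
  force: 25

```text
time: 8.65
eef_pos: [0.5085, 0.3276, 0.1931]
tcp_rot: [0.999, 0.04, 0.0, -0.0]
contact_force: [-0.9, -0.5, 3.7]
opening: 0.469
```

>>> apply_moves:
  steps:
    - {"tx": 0, "ty": 0, "tz": -20, "wx": 0, "wy": 0, "wz": 0}
    - {"tx": 0, "ty": 0, "tz": -50, "wx": 0, "wy": 0, "wz": 0}
    - {"tx": 0, "ty": 0, "tz": -80, "wx": 0, "wy": 0, "wz": 0}
    - {"tx": 0, "ty": 0, "tz": -100, "wx": 0, "wy": 0, "wz": 0}
    - {"tx": 0, "ty": 0, "tz": -100, "wx": 0, "wy": 0, "wz": 0}

```text
time: 9.15
eef_pos: [0.5093, 0.328, 0.2962]
tcp_rot: [0.999, 0.04, 0.003, -0.001]
contact_force: [-0.5, 0.8, 0.4]
opening: 0.466
```

Run:
```python
from h import *
go(.51,-.372,.10,-0.023)
save(cam("wrist"),"w3")
```

```text
t 9.15 p [0.5093 0.328  0.2962] F [-0.5  0.8  0.4] op 0.466
yawnow 0.079 -> -0.023 q6 0.33 shift mm [-54.9 697.9  39.6] w [-0.003 -0.007  0.102] dist 701 rows>= 15
  world z dir in tool (per mm up): [ 0.007 -0.002 -1.   ]
```

View pics/w3.png

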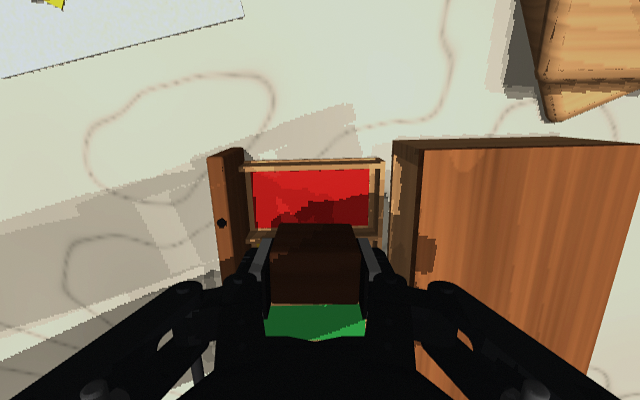

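>>> apply_moves:
  steps:
    - {"tx": -2, "ty": 25, "tz": 0, "wx": 0, "wy": 0, "wz": 0}
    - {"tx": -6, "ty": 70, "tz": 0, "wx": 0, "wy": 0, "wz": 0.01}
    - {"tx": -10, "ty": 120, "tz": 0, "wx": 0, "wy": 0, "wz": 0.02}
    - {"tx": -14, "ty": 170, "tz": 0, "wx": 0, "wy": 0, "wz": 0.03}
    - {"tx": -18, "ty": 220, "tz": 0, "wx": 0, "wy": 0, "wz": 0.04}
    - {"tx": -22, "ty": 270, "tz": 0, "wx": 0, "wy": 0, "wz": 0.05}
    - {"tx": -26, "ty": 320, "tz": 0, "wx": 0, "wy": 0, "wz": 0.06}
    - {"tx": -30, "ty": 370, "tz": 0, "wx": 0, "wy": 0, "wz": 0.07}
    - {"tx": -34, "ty": 420, "tz": 0, "wx": 0, "wy": 0, "wz": 0.08}
    - {"tx": -38, "ty": 470, "tz": 0, "wx": 0, "wy": 0, "wz": 0.09}
    - {"tx": -42, "ty": 520, "tz": 0, "wx": 0, "wy": 0, "wz": 0.1}
    - {"tx": -46, "ty": 560, "tz": 0, "wx": 0, "wy": 0, "wz": 0.1}

```text
time: 10.4
eef_pos: [0.5057, -0.2366, 0.2903]
tcp_rot: [1.0, -0.011, -0.001, -0.001]
contact_force: [0.3, 0.3, -0.1]
opening: 0.466
```

Run:
```python
from h import *
c=cam("wrist");save(c,"w4")
go(.51,-.372,.10,-0.023)
```

```text
t 10.45 p [ 0.5057 -0.2413  0.2909] F [-1.3 -4.8  0.8] op 0.462
yawnow -0.025 -> -0.023 q6 -0.6 shift mm [  7.6 130.4  36.6] w [ 0.003  0.001 -0.002] dist 136 rows>= 3
  world z dir in tool (per mm up): [-0.001  0.003 -1.   ]
```

View pics/w4.png

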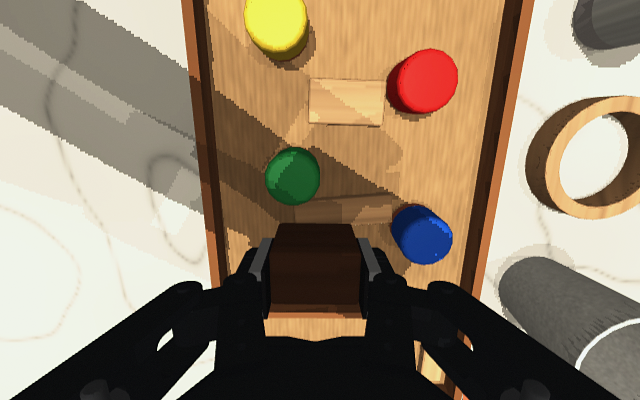

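>>> apply_moves:
  steps:
    - {"tx": 4, "ty": 45, "tz": 0, "wx": 0, "wy": 0, "wz": 0}
    - {"tx": 7, "ty": 90, "tz": 0, "wx": 0, "wy": 0, "wz": 0}
    - {"tx": 7, "ty": 130, "tz": 10, "wx": 0, "wy": 0, "wz": 0}
    - {"tx": 7, "ty": 130, "tz": 36, "wx": 0, "wy": 0, "wz": 0}
    - {"tx": 7, "ty": 130, "tz": 36, "wx": 0, "wy": 0, "wz": 0}
    - {"tx": 7, "ty": 130, "tz": 36, "wx": 0, "wy": 0, "wz": 0}
    - {"tx": 7, "ty": 130, "tz": 36, "wx": 0, "wy": 0, "wz": 0}

```text
time: 11.15
eef_pos: [0.5112, -0.3636, 0.2568]
tcp_rot: [1.0, -0.01, -0.0, -0.0]
contact_force: [-0.4, -0.6, 0.3]
opening: 0.464
```

Run:
```python
from h import *
c=cam("wrist");save(c,"w5")
print(pr(c,[[.51,-.372,.006],[.51,-.424,.006]]))
go(.51,-.372,.0335,-0.023)
```

```text
[[313.03173993 216.64211849]
 [314.27753298 274.50592816]]
t 11.2 p [ 0.5114 -0.3637  0.2575] F [-0.1 -0.   1.2] op 0.464
yawnow -0.02 -> -0.023 q6 -0.76 shift mm [-1.3  8.3 69.3] w [ 0.001 -0.001  0.003] dist 70 rows>= 2
  world z dir in tool (per mm up): [ 0.001  0.001 -1.   ]
```

View pics/w5.png

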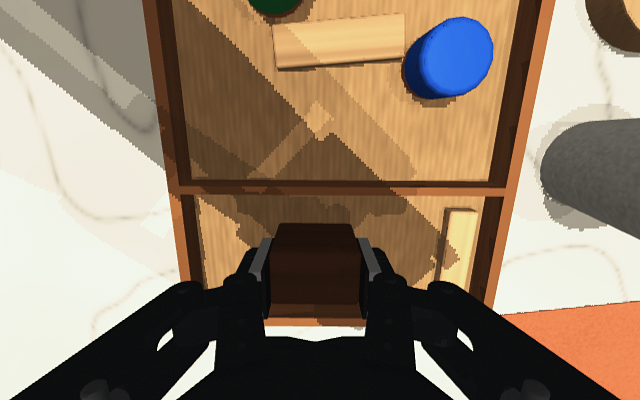

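Run:
```python
from h import *
c=cam("wrist")
for n,u in dict(part=[[190,189],[490,188]],endrim=[[410,322],[430,321]],left=[[150,30],[165,120]],right=[[550,20],[530,110]]).items(): print(n,np.round(pl(c,u,.028)[:,:2],4).tolist())
for l in ["offcut3"]:
    for r in spotter.trace("wrist",l): print(r["confidence"],r["uv"],pl(c,r["uv"],.018))
```

```text
part [[0.4247, -0.3426], [0.6353, -0.3458]]
endrim [[0.5872, -0.4565], [0.6033, -0.4558]]
left [[0.4141, -0.2427], [0.4147, -0.2955]]
right [[0.656, -0.2419], [0.6536, -0.2937]]
0.78 [456.3, 245.2] [[ 0.6219166  -0.39408497  0.018     ]]
0.56 [340.5, 42.9] [[ 0.53070147 -0.24989696  0.018     ]]
```

>>> apply_moves:
  steps:
    - {"tx": -1, "ty": 8, "tz": 20, "wx": 0, "wy": 0, "wz": 0}
    - {"tx": -1, "ty": 8, "tz": 40, "wx": 0, "wy": 0, "wz": 0}
    - {"tx": -1, "ty": 8, "tz": 55, "wx": 0, "wy": 0, "wz": 0}
    - {"tx": -1, "ty": 8, "tz": 64, "wx": 0, "wy": 0, "wz": 0}
    - {"tx": -1, "ty": 8, "tz": 68.5, "wx": 0, "wy": 0, "wz": 0}
    - {"tx": -1, "ty": 8, "tz": 69, "wx": 0, "wy": 0, "wz": 0}
    - {"tx": -1, "ty": 8, "tz": 69, "wx": 0, "wy": 0, "wz": 0}
    - {"tx": -1, "ty": 8, "tz": 69, "wx": 0, "wy": 0, "wz": 0}

```text
time: 12.1
eef_pos: [0.5101, -0.3726, 0.1883]
tcp_rot: [1.0, -0.01, 0.0, 0.0]
contact_force: [-0.2, -0.4, -0.3]
opening: 0.465
```

>>> apply_moves:
  steps:
    - {"tx": 0, "ty": 0, "tz": 0, "wx": 0, "wy": 0, "wz": 0}
    - {"tx": 0, "ty": 0, "tz": 0, "wx": 0, "wy": 0, "wz": 0}
    - {"tx": 0, "ty": 0, "tz": 0, "wx": 0, "wy": 0, "wz": 0}
    - {"tx": 0, "ty": 0, "tz": -20, "wx": 0, "wy": 0, "wz": 0}
    - {"tx": 0, "ty": 0, "tz": -60, "wx": 0, "wy": 0, "wz": 0}
    - {"tx": 0, "ty": -40, "tz": -90, "wx": 0, "wy": 0, "wz": 0}
    - {"tx": 0, "ty": -90, "tz": -110, "wx": 0, "wy": 0, "wz": 0}
    - {"tx": 0, "ty": -140, "tz": -110, "wx": 0, "wy": 0, "wz": 0}
    - {"tx": 0, "ty": -190, "tz": -110, "wx": 0, "wy": 0, "wz": 0}
    - {"tx": 0, "ty": -240, "tz": -110, "wx": 0, "wy": 0, "wz": 0}
    - {"tx": 0, "ty": -290, "tz": -110, "wx": 0, "wy": 0, "wz": -0.05}
    - {"tx": 0, "ty": -340, "tz": -110, "wx": 0, "wy": 0, "wz": -0.1}
  hand: 0.8

```text
time: 13.3
eef_pos: [0.5165, -0.0342, 0.2981]
tcp_rot: [0.999, 0.04, 0.0, 0.0]
contact_force: [1.6, -0.5, 0.1]
opening: 0.8
```

Run:
```python
from h import *
c=look("top",["block1"],z=.044); save(c,"t3")
go(.535,.03,.16,0.098)
```

```text
block1 0.73 [465.6 235.9] 248 [ 0.5018 -0.3648  0.044 ]
block1 0.49 [279.5 222. ] 209 [0.5339 0.0764 0.044 ]
t 13.4 p [ 0.5162 -0.0313  0.2976] F [-0.4 -0.8 -1.2] op 0.801
yawnow 0.086 -> 0.098 q6 -0.34 shift mm [ 24.  -59.5 -17. ] w [-0.002  0.    -0.012] dist 66 rows>= 2
  world z dir in tool (per mm up): [-0.    -0.002 -1.   ]
```

View pics/t3.png

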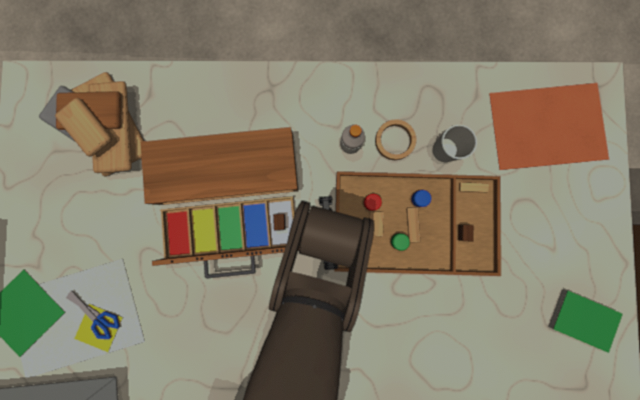

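Run:
```python
from h import *
c=look("wrist",["block3"],z=.045); save(c,"w6")
```

```text
block3 0.31 [318.  251.4] 15963 [ 0.5225 -0.0703  0.045 ]
```

View pics/w6.png

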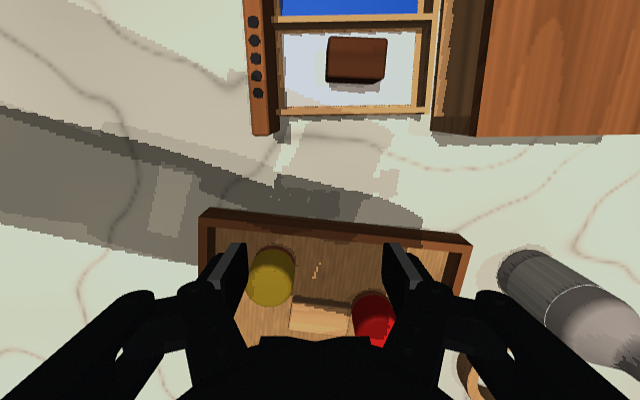

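Run:
```python
from h import *
c=cam("wrist")
p=pl(c,[[329,37],[387,38],[384,80],[326,76]],.049);print(p,p.mean(0));x,y=p.mean(0)[:2]
d=pl(c,[[256,58]],.068);print("dot5",d, "->p5",d+np.array([.995,.098,0])*.063)
print("div45,endwall",pl(c,[[355,18],[350,109]],.031))
go(x,y,.0385,0.098)
```

```text
[[0.51687893 0.08503672 0.049     ]
 [0.55571948 0.08764791 0.049     ]
 [0.55760749 0.06145727 0.049     ]
 [0.51714069 0.06070058 0.049     ]] [0.53683665 0.07371062 0.049     ]
dot5 [[0.47215225 0.06529172 0.068     ]] ->p5 [[0.53483725 0.07146572 0.068     ]]
div45,endwall [[0.53465847 0.10274346 0.031     ]
 [0.53831219 0.04072796 0.031     ]]
t 13.55 p [ 0.517  -0.0362  0.2979] F [0.3 0.8 0.6] op 0.804
yawnow 0.08 -> 0.098 q6 -0.35 shift mm [  28.5 -108.   104.7] w [ 0.001 -0.    -0.018] dist 153 rows>= 4
  world z dir in tool (per mm up): [ 0.     0.001 -1.   ]
```

>>> apply_moves:
  steps:
    - {"tx": 12, "ty": -40, "tz": 10, "wx": 0, "wy": 0, "wz": 0.02}
    - {"tx": 24, "ty": -80, "tz": 25, "wx": 0, "wy": 0, "wz": 0.02}
    - {"tx": 28.5, "ty": -108, "tz": 45, "wx": 0, "wy": 0, "wz": 0.02}
    - {"tx": 28.5, "ty": -108, "tz": 65, "wx": 0, "wy": 0, "wz": 0.02}
    - {"tx": 28.5, "ty": -108, "tz": 85, "wx": 0, "wy": 0, "wz": 0.02}
    - {"tx": 28.5, "ty": -108, "tz": 98, "wx": 0, "wy": 0, "wz": 0.02}
    - {"tx": 28.5, "ty": -108, "tz": 104.5, "wx": 0, "wy": 0, "wz": 0.02}
    - {"tx": 28.5, "ty": -108, "tz": 104.5, "wx": 0, "wy": 0, "wz": 0.02}
    - {"tx": 28.5, "ty": -108, "tz": 104.5, "wx": 0, "wy": 0, "wz": 0.02}
  hand: 0.75

```text
time: 14.45
eef_pos: [0.5374, 0.0731, 0.1939]
tcp_rot: [1.0, 0.029, 0.001, 0.0]
contact_force: [0.2, 0.2, 0.0]
opening: 0.748
```

>>> apply_moves:
  steps:
    - {"tx": 0, "ty": 0, "tz": 0, "wx": 0, "wy": 0, "wz": 0}
    - {"tx": 0, "ty": 0, "tz": 0, "wx": 0, "wy": 0, "wz": 0}
    - {"tx": 0, "ty": 0, "tz": 0, "wx": 0, "wy": 0, "wz": 0}
    - {"tx": 0, "ty": 0, "tz": 0, "wx": 0, "wy": 0, "wz": 0}
    - {"tx": 0, "ty": 0, "tz": 0, "wx": 0, "wy": 0, "wz": 0}
    - {"tx": 0, "ty": 0, "tz": 0, "wx": 0, "wy": 0, "wz": 0}
  hand: 0
  force: 25

```text
time: 15.05
eef_pos: [0.5374, 0.0737, 0.1944]
tcp_rot: [1.0, 0.03, 0.001, 0.0]
contact_force: [-0.0, -0.1, 6.0]
opening: 0.465
```

>>> apply_moves:
  steps:
    - {"tx": 0, "ty": 0, "tz": -20, "wx": 0, "wy": 0, "wz": 0}
    - {"tx": 0, "ty": 0, "tz": -50, "wx": 0, "wy": 0, "wz": 0}
    - {"tx": 0, "ty": 10, "tz": -85, "wx": 0, "wy": 0, "wz": 0}
    - {"tx": 0, "ty": 40, "tz": -100, "wx": 0, "wy": 0, "wz": 0}
    - {"tx": -2, "ty": 80, "tz": -100, "wx": 0, "wy": 0, "wz": 0.02}
    - {"tx": -6, "ty": 130, "tz": -100, "wx": 0, "wy": 0, "wz": 0.04}
    - {"tx": -10, "ty": 180, "tz": -100, "wx": 0, "wy": 0, "wz": 0.06}
    - {"tx": -14, "ty": 230, "tz": -100, "wx": 0, "wy": 0, "wz": 0.08}
    - {"tx": -18, "ty": 280, "tz": -100, "wx": 0, "wy": 0, "wz": 0.08}
    - {"tx": -22, "ty": 320, "tz": -100, "wx": 0, "wy": 0, "wz": 0.08}

```text
time: 16.05
eef_pos: [0.5331, -0.2493, 0.2927]
tcp_rot: [1.0, -0.011, -0.0, -0.0]
contact_force: [-0.3, 0.1, -0.5]
opening: 0.461
```

Run:
```python
from h import *
go(.505,-.424,.10,-0.023)
c=look("wrist",["piece_red","piece_yellow","piece_green","piece_blue"],z=.03); save(c,"w7")
```

```text
t 16.05 p [ 0.5331 -0.2493  0.2927] F [-0.3  0.1 -0.5] op 0.461
yawnow -0.022 -> -0.023 q6 -0.59 shift mm [-24.2 175.3  37.9] w [-0.     0.     0.001] dist 181 rows>= 4
  world z dir in tool (per mm up): [-0. -0. -1.]
piece_red 0.8 [382.4  64.4] 3532 [ 0.5849 -0.1453  0.03  ]
piece_yellow 0.58 [240.2  19.8] 2436 [ 0.4838 -0.1143  0.03  ]
piece_green 0.78 [257.  158.4] 2717 [ 0.4882 -0.2119  0.03  ]
```

View pics/w7.png

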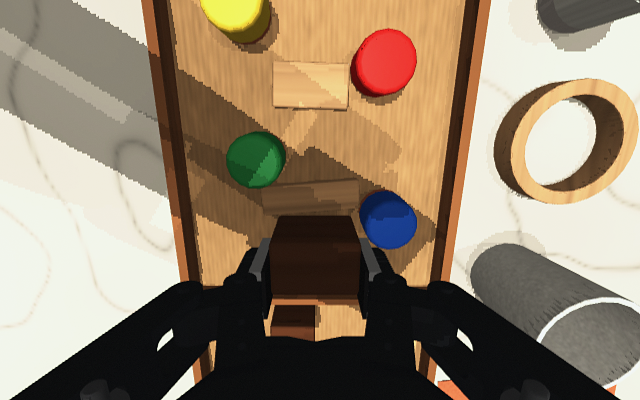

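>>> apply_moves:
  steps:
    - {"tx": -6, "ty": 45, "tz": 0, "wx": 0, "wy": 0, "wz": 0}
    - {"tx": -12, "ty": 90, "tz": 0, "wx": 0, "wy": 0, "wz": 0}
    - {"tx": -20, "ty": 140, "tz": 0, "wx": 0, "wy": 0, "wz": 0}
    - {"tx": -24, "ty": 175, "tz": 10, "wx": 0, "wy": 0, "wz": 0}
    - {"tx": -24, "ty": 175, "tz": 38, "wx": 0, "wy": 0, "wz": 0}
    - {"tx": -24, "ty": 175, "tz": 38, "wx": 0, "wy": 0, "wz": 0}
    - {"tx": -24, "ty": 175, "tz": 38, "wx": 0, "wy": 0, "wz": 0}
    - {"tx": -24, "ty": 175, "tz": 38, "wx": 0, "wy": 0, "wz": 0}

```text
time: 17.1
eef_pos: [0.507, -0.42, 0.2563]
tcp_rot: [1.0, -0.009, 0.0, 0.0]
contact_force: [0.6, -0.5, 0.6]
opening: 0.468
```

Run:
```python
from h import *
go(.507,-.424,.035,-0.023)
save(cam("wrist"),"w8")
```

```text
t 17.1 p [ 0.507  -0.42    0.2563] F [ 0.6 -0.5  0.6] op 0.468
yawnow -0.019 -> -0.023 q6 -0.83 shift mm [ 0.1  3.9 66.6] w [ 0.001 -0.001  0.004] dist 67 rows>= 2
  world z dir in tool (per mm up): [ 0.001  0.001 -1.   ]
```

View pics/w8.png

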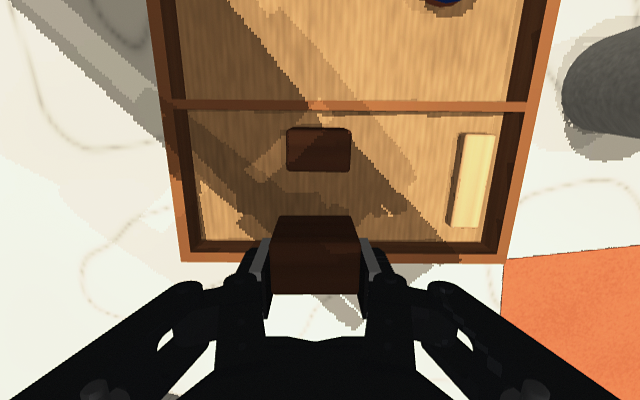

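>>> apply_moves:
  steps:
    - {"tx": 0, "ty": 3, "tz": 20, "wx": 0, "wy": 0, "wz": 0}
    - {"tx": 0, "ty": 3, "tz": 40, "wx": 0, "wy": 0, "wz": 0}
    - {"tx": 0, "ty": 3, "tz": 54, "wx": 0, "wy": 0, "wz": 0}
    - {"tx": 0, "ty": 3, "tz": 62, "wx": 0, "wy": 0, "wz": 0}
    - {"tx": 0, "ty": 3, "tz": 66, "wx": 0, "wy": 0, "wz": 0}
    - {"tx": 0, "ty": 3, "tz": 66.5, "wx": 0, "wy": 0, "wz": 0}
    - {"tx": 0, "ty": 3, "tz": 66.5, "wx": 0, "wy": 0, "wz": 0}
    - {"tx": 0, "ty": 3, "tz": 66.5, "wx": 0, "wy": 0, "wz": 0}

```text
time: 17.95
eef_pos: [0.5062, -0.4246, 0.1894]
tcp_rot: [1.0, -0.01, 0.001, 0.001]
contact_force: [0.0, 0.5, 0.6]
opening: 0.462
```

>>> apply_moves:
  steps:
    - {"tx": 0, "ty": 0, "tz": 0, "wx": 0, "wy": 0, "wz": 0}
    - {"tx": 0, "ty": 0, "tz": 0, "wx": 0, "wy": 0, "wz": 0}
    - {"tx": 0, "ty": 0, "tz": 0, "wx": 0, "wy": 0, "wz": 0}
    - {"tx": 0, "ty": 0, "tz": -20, "wx": 0, "wy": 0, "wz": 0}
    - {"tx": 0, "ty": 0, "tz": -60, "wx": 0, "wy": 0, "wz": 0}
    - {"tx": 10, "ty": -40, "tz": -85, "wx": 0, "wy": 0, "wz": 0}
    - {"tx": 20, "ty": -90, "tz": -100, "wx": 0, "wy": 0, "wz": 0}
    - {"tx": 30, "ty": -130, "tz": -110, "wx": 0, "wy": 0, "wz": 0}
    - {"tx": 40, "ty": -170, "tz": -120, "wx": 0, "wy": 0, "wz": 0}
    - {"tx": 50, "ty": -210, "tz": -120, "wx": 0, "wy": 0, "wz": 0}
    - {"tx": 50, "ty": -210, "tz": -120, "wx": 0, "wy": 0, "wz": 0}
    - {"tx": 50, "ty": -210, "tz": -120, "wx": 0, "wy": 0, "wz": 0}
  hand: 0.8

```text
time: 19.15
eef_pos: [0.5605, -0.2147, 0.3088]
tcp_rot: [1.0, -0.009, -0.0, 0.0]
contact_force: [0.5, -1.1, -0.3]
opening: 0.798
```

Run:
```python
from h import *
st()
c=look("wrist",["piece_red","piece_yellow","piece_green","piece_blue"],z=.03); save(c,"w9")
```

```text
t 19.15 p [ 0.5605 -0.2147  0.3088] F [ 0.5 -1.1 -0.3] op 0.798
piece_red 0.92 [343.1 115.3] 2328 [ 0.5852 -0.1461  0.03  ]
piece_yellow 0.95 [206.5  65.3] 3270 [ 0.4783 -0.1067  0.03  ]
piece_green 0.62 [231.7 195.8] 2396 [ 0.4877 -0.2126  0.03  ]
piece_blue 0.81 [350.4 249.4] 2172 [ 0.5931 -0.2662  0.03  ]
piece_blue 0.63 [279.3 129. ] 2729 [ 0.5326 -0.1561  0.03  ]
```

View pics/w9.png

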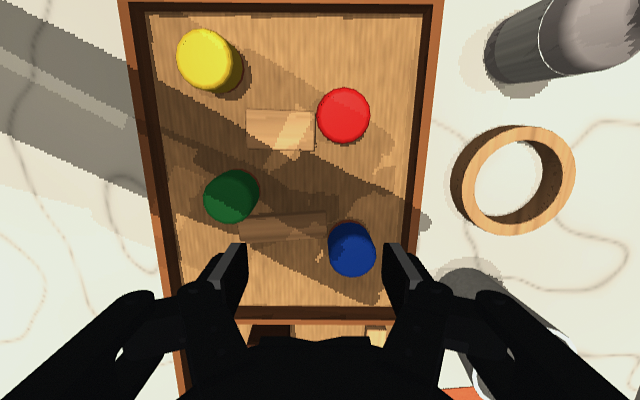

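```bash
cat >> h.py <<'E'
from scipy.optimize import minimize
def cyl(c,x,y,z0,r=.021,h=.042):
    a=np.linspace(0,2*np.pi,40)
    P=np.r_[np.c_[x+r*np.cos(a),y+r*np.sin(a),0*a+z0],np.c_[x+r*np.cos(a),y+r*np.sin(a),0*a+z0+h]]
    m=np.zeros((400,640),np.uint8)
    cv2.fillConvexPoly(m,cv2.convexHull(np.round(pr(c,P)*16).astype(np.int32)),1,shift=4)
    return m>0
def piece(n,label,z0=.006,near=None,c=None):
    c=c or cam(n); out=[]
    for r in spotter.trace(n,label)[:2]:
        if r["confidence"]<.3: continue
        p=pl(c,r["uv"],z0+.021)[0,:2]
        for _ in range(8):
            m=cyl(c,*p,z0)
            if not m.any(): break
            g=np.argwhere(m).mean(0)[::-1]; g2=np.argwhere(r["region"]).mean(0)[::-1]
            p=p+(pl(c,g2,z0+.021)-pl(c,g,z0+.021))[0,:2]
        iou=(m&r["region"]).sum()/(m|r["region"]).sum()
        print(label,round(r["confidence"],2),np.round(r["uv"],0),"xy",np.round(p,4),"iou",round(iou,3)); out.append(p)
    return c
E
python3 - <<'E'
from h import *
c=None
for l in ["piece_red","piece_yellow","piece_green","piece_blue"]: c=piece("wrist",l,c=c)
E
```

```text
piece_red 0.75 [343. 111.] xy [ 0.5833 -0.1467] iou 0.928
piece_yellow 0.66 [205.  62.] xy [ 0.4822 -0.1055] iou 0.9
piece_green 0.93 [234. 192.] xy [ 0.489  -0.2121] iou 0.907
piece_blue 0.97 [352. 246.] xy [ 0.5926 -0.2649] iou 0.9
```

Run:
```python
from h import *
c=cam("wrist")
print(pl(c,[[343.5,115],[204,59],[352,254]],.048))
x,y=.584,-.1462
go(x,y,.10,-.02)
go(x,y,.040,-.02)
```

```text
[[ 0.58371487 -0.14704536  0.048     ]
 [ 0.48305032 -0.10615889  0.048     ]
 [ 0.59183279 -0.2630487   0.048     ]]
t 19.7 p [ 0.5602 -0.2159  0.3086] F [-0.7 -0.5 -0.3] op 0.801
yawnow -0.022 -> -0.02 q6 -0.52 shift mm [ 22.3 -70.2  53.9] w [-0.     0.    -0.002] dist 91 rows>= 2
  world z dir in tool (per mm up): [-0. -0. -1.]
t 19.7 p [ 0.5602 -0.2159  0.3086] F [-0.7 -0.5 -0.3] op 0.801
yawnow -0.022 -> -0.02 q6 -0.52 shift mm [ 22.3 -70.2 113.9] w [-0.     0.    -0.002] dist 136 rows>= 3
  world z dir in tool (per mm up): [-0. -0. -1.]
```

>>> apply_moves:
  steps:
    - {"tx": 10, "ty": -35, "tz": 10, "wx": 0, "wy": 0, "wz": 0}
    - {"tx": 22, "ty": -69, "tz": 25, "wx": 0, "wy": 0, "wz": 0}
    - {"tx": 22, "ty": -69, "tz": 50, "wx": 0, "wy": 0, "wz": 0}
    - {"tx": 22, "ty": -69, "tz": 75, "wx": 0, "wy": 0, "wz": 0}
    - {"tx": 22, "ty": -69, "tz": 95, "wx": 0, "wy": 0, "wz": 0}
    - {"tx": 22, "ty": -69, "tz": 108, "wx": 0, "wy": 0, "wz": 0}
    - {"tx": 22, "ty": -69, "tz": 114, "wx": 0, "wy": 0, "wz": 0}
    - {"tx": 22, "ty": -69, "tz": 114, "wx": 0, "wy": 0, "wz": 0}
    - {"tx": 22, "ty": -69, "tz": 114, "wx": 0, "wy": 0, "wz": 0}
  hand: 0.72

```text
time: 20.6
eef_pos: [0.5843, -0.1473, 0.1957]
tcp_rot: [1.0, -0.011, 0.001, 0.0]
contact_force: [0.1, 0.0, 0.5]
opening: 0.723
```

>>> apply_moves:
  steps:
    - {"tx": 0, "ty": 0, "tz": 0, "wx": 0, "wy": 0, "wz": 0}
    - {"tx": 0, "ty": 0, "tz": 0, "wx": 0, "wy": 0, "wz": 0}
    - {"tx": 0, "ty": 0, "tz": 0, "wx": 0, "wy": 0, "wz": 0}
    - {"tx": 0, "ty": 0, "tz": 0, "wx": 0, "wy": 0, "wz": 0}
    - {"tx": 0, "ty": 0, "tz": 0, "wx": 0, "wy": 0, "wz": 0}
    - {"tx": 0, "ty": 0, "tz": 0, "wx": 0, "wy": 0, "wz": 0}
  hand: 0
  force: 22

```text
time: 21.2
eef_pos: [0.5844, -0.1473, 0.1962]
tcp_rot: [1.0, -0.01, 0.001, 0.0]
contact_force: [-0.7, -0.2, 5.7]
opening: 0.483
```

>>> apply_moves:
  steps:
    - {"tx": 0, "ty": 0, "tz": -10, "wx": 0, "wy": 0, "wz": 0}
    - {"tx": 0, "ty": 0, "tz": -35, "wx": 0, "wy": 0, "wz": 0}
    - {"tx": 0, "ty": 0, "tz": -65, "wx": 0, "wy": 0, "wz": 0}
    - {"tx": 0, "ty": 0, "tz": -95, "wx": 0, "wy": 0, "wz": 0}
    - {"tx": 0, "ty": 0, "tz": -115, "wx": 0, "wy": 0, "wz": 0}
    - {"tx": 0, "ty": 0, "tz": -115, "wx": 0, "wy": 0, "wz": 0}

```text
time: 21.8
eef_pos: [0.5846, -0.1472, 0.3137]
tcp_rot: [1.0, -0.01, 0.003, 0.001]
contact_force: [0.5, 0.4, -1.0]
opening: 0.48
```

Run:
```python
from h import *
go(.503,.325,.115,.10)
save(cam("wrist"),"w10")
```

```text
t 21.8 p [ 0.5846 -0.1472  0.3137] F [ 0.5  0.4 -1. ] op 0.48
yawnow -0.021 -> 0.1 q6 -0.39 shift mm [ -91.7 -470.6   42.1] w [ 0.003 -0.006 -0.121] dist 481 rows>= 10
  world z dir in tool (per mm up): [ 0.007  0.003 -1.   ]
```

View pics/w10.png

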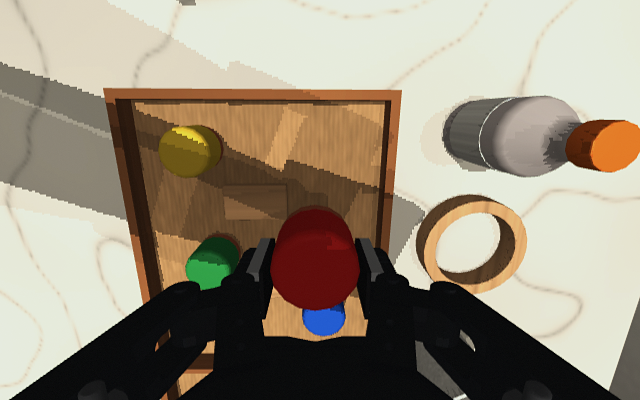

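>>> apply_moves:
  steps:
    - {"tx": -5, "ty": -25, "tz": 0, "wx": 0, "wy": 0, "wz": -0.01}
    - {"tx": -14, "ty": -70, "tz": 0, "wx": 0, "wy": 0, "wz": -0.02}
    - {"tx": -23, "ty": -115, "tz": 0, "wx": 0, "wy": 0, "wz": -0.03}
    - {"tx": -32, "ty": -160, "tz": 0, "wx": 0, "wy": 0, "wz": -0.04}
    - {"tx": -41, "ty": -205, "tz": 0, "wx": 0, "wy": 0, "wz": -0.05}
    - {"tx": -50, "ty": -250, "tz": 0, "wx": 0, "wy": 0, "wz": -0.06}
    - {"tx": -59, "ty": -295, "tz": 0, "wx": 0, "wy": 0, "wz": -0.07}
    - {"tx": -68, "ty": -340, "tz": 0, "wx": 0, "wy": 0, "wz": -0.08}
    - {"tx": -76, "ty": -385, "tz": 0, "wx": 0, "wy": 0, "wz": -0.1}
    - {"tx": -84, "ty": -425, "tz": 0, "wx": 0, "wy": 0, "wz": -0.12}
    - {"tx": -88, "ty": -450, "tz": 0, "wx": 0, "wy": 0, "wz": -0.12}
    - {"tx": -91, "ty": -468, "tz": 0, "wx": 0, "wy": 0, "wz": -0.12}

```text
time: 23.05
eef_pos: [0.5011, 0.3245, 0.3069]
tcp_rot: [0.999, 0.051, -0.002, 0.001]
contact_force: [-0.2, -0.7, -0.2]
opening: 0.482
```

>>> apply_moves:
  steps:
    - {"tx": 0, "ty": 0, "tz": 15, "wx": 0, "wy": 0, "wz": 0}
    - {"tx": 0, "ty": 0, "tz": 30, "wx": 0, "wy": 0, "wz": 0}
    - {"tx": 0, "ty": 0, "tz": 30, "wx": 0, "wy": 0, "wz": 0}
    - {"tx": 0, "ty": 0, "tz": 30, "wx": 0, "wy": 0, "wz": 0}

```text
time: 23.45
eef_pos: [0.5024, 0.3216, 0.2777]
tcp_rot: [0.999, 0.049, -0.002, 0.001]
contact_force: [-0.6, -0.0, -1.2]
opening: 0.483
```

Run:
```python
from h import *
go(.504,.3247,.0470,.10)
c=cam("wrist");save(c,"w11")
P=np.array([.504,.3247]);ux=np.array([.995,.1]);uy=np.array([-.1,.995])
i=c["img"].copy()
Q=[np.r_[P+ux*a+uy*b,.031] for a,b in [(-.057,.0295),(.057,.0295),(.057,-.0295),(-.057,-.0295)]]
cv2.polylines(i,[np.round(pr(c,np.array(Q))).astype(np.int32)],True,(0,255,255),1)
cv2.imwrite("pics/w11.png",i[:,:,::-1])
```

```text
t 23.45 p [0.5024 0.3216 0.2777] F [-0.6 -0.  -1.2] op 0.483
yawnow 0.098 -> 0.1 q6 0.3 shift mm [ 2.1 -3.  76. ] w [ 0.001  0.004 -0.002] dist 76 rows>= 2
  world z dir in tool (per mm up): [-0.004  0.001 -1.   ]
```

View pics/w11.png

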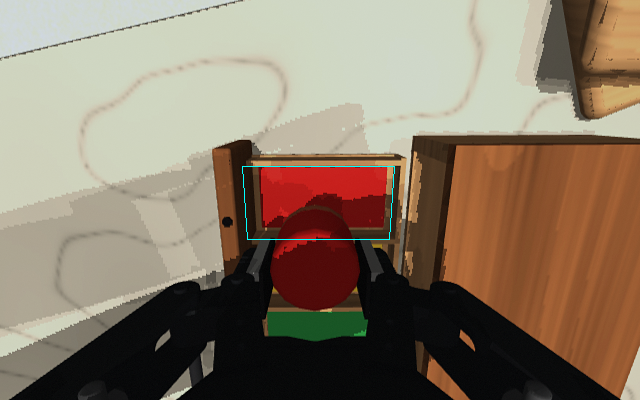

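>>> apply_moves:
  steps:
    - {"tx": 1.5, "ty": -3, "tz": 15, "wx": 0, "wy": 0, "wz": 0}
    - {"tx": 1.5, "ty": -3, "tz": 35, "wx": 0, "wy": 0, "wz": 0}
    - {"tx": 1.5, "ty": -3, "tz": 52, "wx": 0, "wy": 0, "wz": 0}
    - {"tx": 1.5, "ty": -3, "tz": 64, "wx": 0, "wy": 0, "wz": 0}
    - {"tx": 1.5, "ty": -3, "tz": 70, "wx": 0, "wy": 0, "wz": 0}
    - {"tx": 1.5, "ty": -3, "tz": 73, "wx": 0, "wy": 0, "wz": 0}
    - {"tx": 1.5, "ty": -3, "tz": 74.5, "wx": 0, "wy": 0, "wz": 0}
    - {"tx": 1.5, "ty": -3, "tz": 75.5, "wx": 0, "wy": 0, "wz": 0}
    - {"tx": 1.5, "ty": -3, "tz": 76, "wx": 0, "wy": 0, "wz": 0}
    - {"tx": 1.5, "ty": -3, "tz": 76, "wx": 0, "wy": 0, "wz": 0}

```text
time: 24.5
eef_pos: [0.504, 0.3261, 0.2042]
tcp_rot: [0.999, 0.05, 0.0, -0.0]
contact_force: [0.1, 0.6, -1.1]
opening: 0.482
```

Run:
```python
from h import *
st()
```

```text
t 24.5 p [0.504  0.3261 0.2042] F [ 0.1  0.6 -1.1] op 0.482
```

>>> apply_moves:
  steps:
    - {"tx": 0, "ty": 0, "tz": 0.6, "wx": 0, "wy": 0, "wz": 0}
    - {"tx": 0, "ty": 0, "tz": 1.2, "wx": 0, "wy": 0, "wz": 0}
    - {"tx": 0, "ty": 0, "tz": 1.8, "wx": 0, "wy": 0, "wz": 0}
    - {"tx": 0, "ty": 0, "tz": 1.8, "wx": 0, "wy": 0, "wz": 0}
    - {"tx": 0, "ty": 0, "tz": 1.8, "wx": 0, "wy": 0, "wz": 0}

```text
time: 25.0
eef_pos: [0.5038, 0.3259, 0.2019]
tcp_rot: [0.999, 0.049, -0.0, 0.0]
contact_force: [0.6, -0.1, -0.9]
opening: 0.485
```

>>> apply_moves:
  steps:
    - {"tx": 0, "ty": 0, "tz": 0.4, "wx": 0, "wy": 0, "wz": 0}
    - {"tx": 0, "ty": 0, "tz": 0.6, "wx": 0, "wy": 0, "wz": 0}
    - {"tx": 0, "ty": 0, "tz": 0.6, "wx": 0, "wy": 0, "wz": 0}

```text
time: 25.3
eef_pos: [0.5038, 0.326, 0.2013]
tcp_rot: [0.999, 0.049, -0.0, 0.0]
contact_force: [-0.2, -0.0, -0.5]
opening: 0.479
```

>>> apply_moves:
  steps:
    - {"tx": 0, "ty": 0, "tz": 0.4, "wx": 0, "wy": 0, "wz": 0}
    - {"tx": 0, "ty": 0, "tz": 0.5, "wx": 0, "wy": 0, "wz": 0}

```text
time: 25.5
eef_pos: [0.5039, 0.326, 0.2012]
tcp_rot: [0.999, 0.049, -0.0, 0.0]
contact_force: [-1.7, -0.2, 2.0]
opening: 0.485
```

>>> apply_moves:
  steps:
    - {"tx": 0, "ty": 0, "tz": 0, "wx": 0, "wy": 0, "wz": 0}
    - {"tx": 0, "ty": 0, "tz": 0, "wx": 0, "wy": 0, "wz": 0}
    - {"tx": 0, "ty": 0, "tz": 0, "wx": 0, "wy": 0, "wz": 0}
    - {"tx": 0, "ty": 0, "tz": 0, "wx": 0, "wy": 0, "wz": 0}
    - {"tx": 0, "ty": 0, "tz": -15, "wx": 0, "wy": 0, "wz": 0}
    - {"tx": 0, "ty": 0, "tz": -45, "wx": 0, "wy": 0, "wz": 0}
    - {"tx": 0, "ty": 10, "tz": -85, "wx": 0, "wy": 0, "wz": 0}
    - {"tx": 0, "ty": 50, "tz": -105, "wx": 0, "wy": 0, "wz": 0}
    - {"tx": 0, "ty": 95, "tz": -110, "wx": 0, "wy": 0, "wz": 0}
    - {"tx": 0, "ty": 140, "tz": -110, "wx": 0, "wy": 0, "wz": 0}
    - {"tx": 0, "ty": 150, "tz": -110, "wx": 0, "wy": 0, "wz": 0}
    - {"tx": 0, "ty": 150, "tz": -110, "wx": 0, "wy": 0, "wz": 0}
  hand: 0.68

```text
time: 26.7
eef_pos: [0.5189, 0.1754, 0.3119]
tcp_rot: [0.999, 0.048, 0.001, -0.0]
contact_force: [0.4, 0.1, 0.4]
opening: 0.681
```

Run:
```python
from h import *
st()
c=cam("wrist");save(c,"w12");piece("wrist","piece_red",z0=.011,c=c)
for n,l in [("top","piece_yellow"),("top","piece_green")]: piece(n,l)
```

```text
t 26.7 p [0.5189 0.1754 0.3119] F [0.4 0.1 0.4] op 0.681
piece_red 0.79 [313.  15.] xy [0.5033 0.329 ] iou 0.967
piece_yellow 0.64 [353. 245.] xy [ 0.4822 -0.1046] iou 0.875
piece_yellow 0.41 [467. 234.] xy [ 0.511  -0.3707] iou 0.648
piece_green 0.74 [398. 243.] xy [ 0.4882 -0.2118] iou 0.866
```

View pics/w12.png

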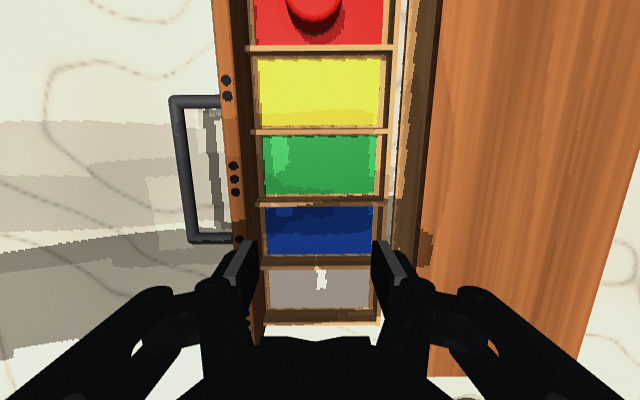

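Run:
```python
from h import *
c=cam("wrist")
m=pl(c,[[320,48],[318,131],[318,203],[318,266]],.031);print(m)
d=pl(c,[[226.5,88],[234,179]],.068);print(d,d+np.array([.995,.1,0])*.063)
print("rear inner",pl(c,[[390,48],[382,200]],.031))
go(.482,-.105,.14,-.02)
```

```text
[[0.51056168 0.29687375 0.031     ]
 [0.515583   0.23456071 0.031     ]
 [0.52214465 0.17235743 0.031     ]
 [0.52870562 0.11016075 0.031     ]]
[[0.44995039 0.25867461 0.068     ]
 [0.45666055 0.19570526 0.068     ]] [[0.51263539 0.26497461 0.068     ]
 [0.51934555 0.20200526 0.068     ]]
rear inner [[0.5642915  0.3023561  0.031     ]
 [0.57835468 0.18091226 0.031     ]]
t 27.05 p [0.5185 0.1778 0.3106] F [ 0.1 -0.1 -0.5] op 0.678
yawnow 0.101 -> -0.02 q6 0.04 shift mm [-64.7 277.7  15.9] w [-0.     0.     0.121] dist 286 rows>= 6
  world z dir in tool (per mm up): [-0. -0. -1.]
```

>>> apply_moves:
  steps:
    - {"tx": -10, "ty": 40, "tz": 0, "wx": 0, "wy": 0, "wz": 0.02}
    - {"tx": -21, "ty": 88, "tz": 0, "wx": 0, "wy": 0, "wz": 0.04}
    - {"tx": -32, "ty": 136, "tz": 0, "wx": 0, "wy": 0, "wz": 0.06}
    - {"tx": -43, "ty": 184, "tz": 0, "wx": 0, "wy": 0, "wz": 0.08}
    - {"tx": -54, "ty": 230, "tz": 0, "wx": 0, "wy": 0, "wz": 0.1}
    - {"tx": -62, "ty": 265, "tz": 0, "wx": 0, "wy": 0, "wz": 0.12}
    - {"tx": -65, "ty": 278, "tz": 10, "wx": 0, "wy": 0, "wz": 0.12}
    - {"tx": -65, "ty": 278, "tz": 16, "wx": 0, "wy": 0, "wz": 0.12}
    - {"tx": -65, "ty": 278, "tz": 16, "wx": 0, "wy": 0, "wz": 0.12}
    - {"tx": -65, "ty": 278, "tz": 16, "wx": 0, "wy": 0, "wz": 0.12}
  hand: 0.72

```text
time: 28.05
eef_pos: [0.4815, -0.1048, 0.2941]
tcp_rot: [1.0, -0.009, -0.001, -0.001]
contact_force: [1.4, 0.7, -0.9]
opening: 0.717
```

Run:
```python
from h import *
c=cam("wrist");save(c,"w13");piece("wrist","piece_yellow",c=c)
```

```text
piece_yellow 0.83 [315. 207.] xy [ 0.4825 -0.1055] iou 0.908
```

View pics/w13.png

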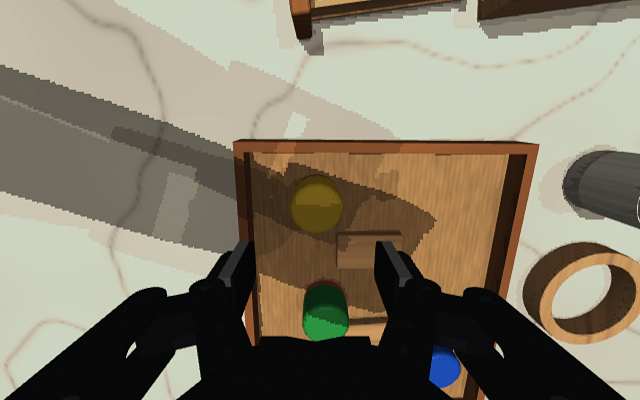

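Run:
```python
from h import *
go(.4825,-.1057,.041,-.02)
```

```text
t 28.15 p [ 0.4817 -0.105   0.2948] F [-0.4  0.3  0.4] op 0.721
yawnow -0.019 -> -0.02 q6 -0.4 shift mm [ 0.8  0.7 99.1] w [-0.     0.     0.001] dist 99 rows>= 2
  world z dir in tool (per mm up): [-0. -0. -1.]
```

>>> apply_moves:
  steps:
    - {"tx": 1, "ty": 0.5, "tz": 25, "wx": 0, "wy": 0, "wz": 0}
    - {"tx": 1, "ty": 0.5, "tz": 50, "wx": 0, "wy": 0, "wz": 0}
    - {"tx": 1, "ty": 0.5, "tz": 75, "wx": 0, "wy": 0, "wz": 0}
    - {"tx": 1, "ty": 0.5, "tz": 92, "wx": 0, "wy": 0, "wz": 0}
    - {"tx": 1, "ty": 0.5, "tz": 99, "wx": 0, "wy": 0, "wz": 0}
    - {"tx": 1, "ty": 0.5, "tz": 99, "wx": 0, "wy": 0, "wz": 0}
    - {"tx": 1, "ty": 0.5, "tz": 99, "wx": 0, "wy": 0, "wz": 0}

```text
time: 28.85
eef_pos: [0.4831, -0.1068, 0.1968]
tcp_rot: [1.0, -0.01, 0.001, 0.0]
contact_force: [-0.0, 0.7, -0.4]
opening: 0.719
```

>>> apply_moves:
  steps:
    - {"tx": 0, "ty": 0, "tz": 0, "wx": 0, "wy": 0, "wz": 0}
    - {"tx": 0, "ty": 0, "tz": 0, "wx": 0, "wy": 0, "wz": 0}
    - {"tx": 0, "ty": 0, "tz": 0, "wx": 0, "wy": 0, "wz": 0}
    - {"tx": 0, "ty": 0, "tz": 0, "wx": 0, "wy": 0, "wz": 0}
    - {"tx": 0, "ty": 0, "tz": 0, "wx": 0, "wy": 0, "wz": 0}
    - {"tx": 0, "ty": 0, "tz": 0, "wx": 0, "wy": 0, "wz": 0}
  hand: 0
  force: 22

```text
time: 29.45
eef_pos: [0.4832, -0.1072, 0.1972]
tcp_rot: [1.0, -0.011, 0.001, 0.0]
contact_force: [-0.3, 0.3, 6.2]
opening: 0.484
```

>>> apply_moves:
  steps:
    - {"tx": 0, "ty": 0, "tz": -10, "wx": 0, "wy": 0, "wz": 0}
    - {"tx": 0, "ty": 0, "tz": -35, "wx": 0, "wy": 0, "wz": 0}
    - {"tx": 0, "ty": 0, "tz": -65, "wx": 0, "wy": 0, "wz": 0}
    - {"tx": 0, "ty": 0, "tz": -95, "wx": 0, "wy": 0, "wz": 0}
    - {"tx": 0, "ty": 0, "tz": -115, "wx": 0, "wy": 0, "wz": 0}
    - {"tx": 0, "ty": 0, "tz": -115, "wx": 0, "wy": 0, "wz": 0}

```text
time: 30.05
eef_pos: [0.4832, -0.1073, 0.3144]
tcp_rot: [1.0, -0.01, 0.003, 0.001]
contact_force: [1.4, -0.2, -0.9]
opening: 0.481
```

Run:
```python
from h import *
go(.512,.265,.115,.10)
save(cam("wrist"),"w14")
```

```text
t 30.05 p [ 0.4832 -0.1073  0.3144] F [ 1.4 -0.2 -0.9] op 0.481
yawnow -0.021 -> 0.1 q6 -0.4 shift mm [  20.7 -372.9   43.8] w [ 0.003 -0.006 -0.121] dist 376 rows>= 8
  world z dir in tool (per mm up): [ 0.007  0.003 -1.   ]
```

View pics/w14.png

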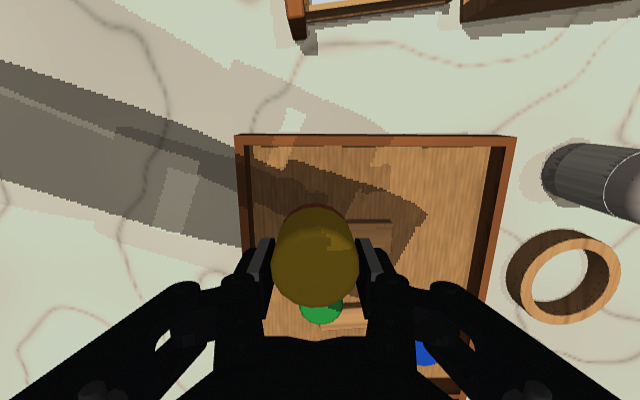

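>>> apply_moves:
  steps:
    - {"tx": 1, "ty": -25, "tz": 0, "wx": 0, "wy": 0, "wz": -0.01}
    - {"tx": 4, "ty": -70, "tz": 0, "wx": 0, "wy": 0, "wz": -0.02}
    - {"tx": 6, "ty": -115, "tz": 0, "wx": 0, "wy": 0, "wz": -0.04}
    - {"tx": 9, "ty": -160, "tz": 0, "wx": 0, "wy": 0, "wz": -0.05}
    - {"tx": 11, "ty": -205, "tz": 0, "wx": 0, "wy": 0, "wz": -0.06}
    - {"tx": 14, "ty": -250, "tz": 0, "wx": 0, "wy": 0, "wz": -0.08}
    - {"tx": 16, "ty": -295, "tz": 0, "wx": 0, "wy": 0, "wz": -0.1}
    - {"tx": 18, "ty": -335, "tz": 0, "wx": 0, "wy": 0, "wz": -0.12}
    - {"tx": 20, "ty": -360, "tz": 0, "wx": 0, "wy": 0, "wz": -0.12}
    - {"tx": 21, "ty": -373, "tz": 12, "wx": 0, "wy": 0, "wz": -0.12}
    - {"tx": 21, "ty": -373, "tz": 35, "wx": 0, "wy": 0, "wz": -0.12}
    - {"tx": 21, "ty": -373, "tz": 35, "wx": 0, "wy": 0, "wz": -0.12}

```text
time: 31.3
eef_pos: [0.5092, 0.2648, 0.2699]
tcp_rot: [0.999, 0.05, -0.005, 0.002]
contact_force: [-0.5, -0.3, -1.8]
opening: 0.483
```

>>> apply_moves:
  steps:
    - {"tx": 0, "ty": 0, "tz": 0, "wx": 0, "wy": 0, "wz": 0}
    - {"tx": 0, "ty": 0, "tz": 0, "wx": 0, "wy": 0, "wz": 0}

```text
time: 31.5
eef_pos: [0.5116, 0.2649, 0.276]
tcp_rot: [0.999, 0.049, 0.0, 0.0]
contact_force: [0.1, 0.2, 0.1]
opening: 0.488
```

```bash
cat >> h.py <<'E'
PK={1:(.504,.3255),2:(.512,.265),3:(.519,.203),4:(.525,.141)}
def over(n,name):
    c=cam("wrist");P=np.array(PK[n]);ux=np.array([.995,.1]);uy=np.array([-.1,.995]);i=c["img"].copy()
    Q=[np.r_[P+ux*a+uy*b,.031] for a,b in [(-.057,.0295),(.057,.0295),(.057,-.0295),(-.057,-.0295)]]
    cv2.polylines(i,[np.round(pr(c,np.array(Q))).astype(np.int32)],True,(0,255,255),1)
    cv2.imwrite(f"pics/{name}.png",i[:,:,::-1])
E
python3 - <<'E'
from h import *
go(.512,.265,.0475,.10)
over(2,"w15")
E
```

```text
t 31.5 p [0.5116 0.2649 0.276 ] F [0.1 0.2 0.1] op 0.488
yawnow 0.098 -> 0.1 q6 0.2 shift mm [ 0.4 -0.1 73.8] w [ 0.    -0.    -0.002] dist 74 rows>= 2
  world z dir in tool (per mm up): [ 0.  0. -1.]
```

View pics/w15.png

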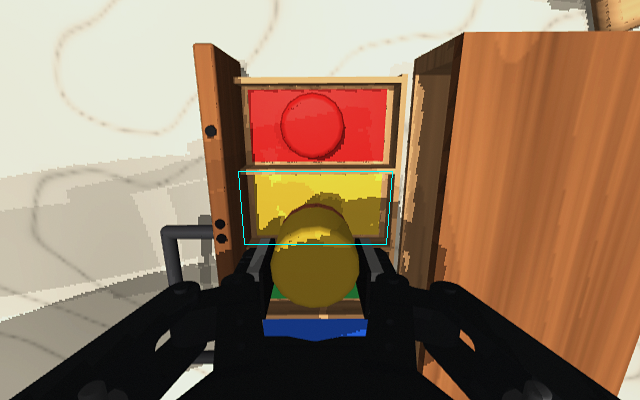

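>>> apply_moves:
  steps:
    - {"tx": 0, "ty": 0, "tz": 20, "wx": 0, "wy": 0, "wz": 0}
    - {"tx": 0, "ty": 0, "tz": 40, "wx": 0, "wy": 0, "wz": 0}
    - {"tx": 0, "ty": 0, "tz": 56, "wx": 0, "wy": 0, "wz": 0}
    - {"tx": 0, "ty": 0, "tz": 65, "wx": 0, "wy": 0, "wz": 0}
    - {"tx": 0, "ty": 0, "tz": 69, "wx": 0, "wy": 0, "wz": 0}
    - {"tx": 0, "ty": 0, "tz": 71, "wx": 0, "wy": 0, "wz": 0}
    - {"tx": 0, "ty": 0, "tz": 72, "wx": 0, "wy": 0, "wz": 0}
    - {"tx": 0, "ty": 0, "tz": 72.5, "wx": 0, "wy": 0, "wz": 0}
    - {"tx": 0, "ty": 0, "tz": 73, "wx": 0, "wy": 0, "wz": 0}
    - {"tx": 0, "ty": 0, "tz": 73, "wx": 0, "wy": 0, "wz": 0}
    - {"tx": 0, "ty": 0, "tz": 73, "wx": 0, "wy": 0, "wz": 0}

```text
time: 32.65
eef_pos: [0.5113, 0.2656, 0.2031]
tcp_rot: [0.999, 0.05, 0.0, -0.0]
contact_force: [-0.2, 0.1, -0.6]
opening: 0.483
```

>>> apply_moves:
  steps:
    - {"tx": 0, "ty": 0, "tz": 0.3, "wx": 0, "wy": 0, "wz": 0}
    - {"tx": 0, "ty": 0, "tz": 0.5, "wx": 0, "wy": 0, "wz": 0}
    - {"tx": 0, "ty": 0, "tz": 0.5, "wx": 0, "wy": 0, "wz": 0}

```text
time: 32.95
eef_pos: [0.5113, 0.2656, 0.2023]
tcp_rot: [0.999, 0.049, 0.0, -0.0]
contact_force: [0.8, -0.2, -0.0]
opening: 0.485
```

>>> apply_moves:
  steps:
    - {"tx": 0, "ty": 0, "tz": 0.3, "wx": 0, "wy": 0, "wz": 0}
    - {"tx": 0, "ty": 0, "tz": 0.5, "wx": 0, "wy": 0, "wz": 0}
    - {"tx": 0, "ty": 0, "tz": 0.5, "wx": 0, "wy": 0, "wz": 0}

```text
time: 33.25
eef_pos: [0.5114, 0.2656, 0.2023]
tcp_rot: [0.999, 0.05, 0.0, 0.0]
contact_force: [-1.4, -0.4, 3.5]
opening: 0.485
```

>>> apply_moves:
  steps:
    - {"tx": 0, "ty": 0, "tz": 0, "wx": 0, "wy": 0, "wz": 0}
    - {"tx": 0, "ty": 0, "tz": 0, "wx": 0, "wy": 0, "wz": 0}
    - {"tx": 0, "ty": 0, "tz": 0, "wx": 0, "wy": 0, "wz": 0}
    - {"tx": 0, "ty": 0, "tz": 0, "wx": 0, "wy": 0, "wz": 0}
    - {"tx": 0, "ty": 0, "tz": -15, "wx": 0, "wy": 0, "wz": 0}
    - {"tx": 0, "ty": 0, "tz": -45, "wx": 0, "wy": 0, "wz": 0}
    - {"tx": 0, "ty": 10, "tz": -85, "wx": 0, "wy": 0, "wz": 0}
    - {"tx": 0, "ty": 50, "tz": -105, "wx": 0, "wy": 0, "wz": 0}
    - {"tx": 0, "ty": 90, "tz": -110, "wx": 0, "wy": 0, "wz": 0}
    - {"tx": 0, "ty": 100, "tz": -110, "wx": 0, "wy": 0, "wz": 0}
    - {"tx": 0, "ty": 100, "tz": -110, "wx": 0, "wy": 0, "wz": 0}
  hand: 0.68

```text
time: 34.35
eef_pos: [0.5213, 0.1649, 0.3128]
tcp_rot: [0.999, 0.048, 0.001, -0.0]
contact_force: [-0.4, 0.3, 0.8]
opening: 0.677
```

Run:
```python
from h import *
over(3,"w16")
for n,l in [("top","piece_blue"),("top","piece_green")]: piece(n,l)
go(.489,-.212,.14,-.02)
```

```text
piece_blue 0.53 [420. 198.] xy [ 0.5916 -0.2629] iou 0.909
piece_green 0.71 [398. 241.] xy [ 0.488  -0.2129] iou 0.743
piece_green 0.56 [239. 175.] xy [0.6276 0.1971] iou 0.025
t 34.6 p [0.5208 0.1671 0.3113] F [ 0.3  0.2 -0.5] op 0.678
yawnow 0.1 -> -0.02 q6 0.02 shift mm [-69.7 374.   16.5] w [-0.     0.001  0.12 ] dist 381 rows>= 8
  world z dir in tool (per mm up): [-0.001 -0.    -1.   ]
```

View pics/w16.png

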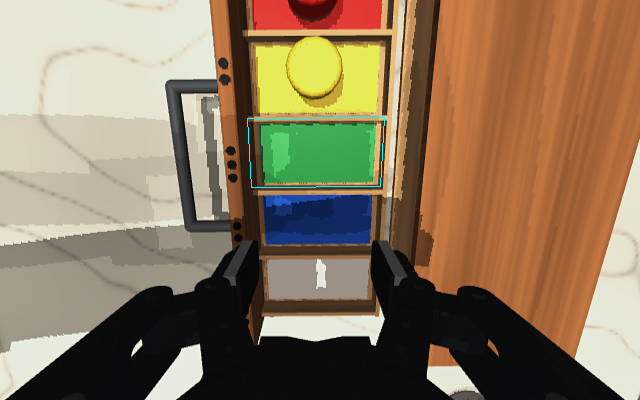

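>>> apply_moves:
  steps:
    - {"tx": -7, "ty": 40, "tz": 0, "wx": 0, "wy": 0, "wz": 0.02}
    - {"tx": -16, "ty": 88, "tz": 0, "wx": 0, "wy": 0, "wz": 0.04}
    - {"tx": -25, "ty": 136, "tz": 0, "wx": 0, "wy": 0, "wz": 0.06}
    - {"tx": -34, "ty": 184, "tz": 0, "wx": 0, "wy": 0, "wz": 0.08}
    - {"tx": -43, "ty": 232, "tz": 0, "wx": 0, "wy": 0, "wz": 0.1}
    - {"tx": -52, "ty": 280, "tz": 0, "wx": 0, "wy": 0, "wz": 0.12}
    - {"tx": -60, "ty": 325, "tz": 0, "wx": 0, "wy": 0, "wz": 0.12}
    - {"tx": -67, "ty": 360, "tz": 5, "wx": 0, "wy": 0, "wz": 0.12}
    - {"tx": -70, "ty": 374, "tz": 16, "wx": 0, "wy": 0, "wz": 0.12}
    - {"tx": -70, "ty": 374, "tz": 16, "wx": 0, "wy": 0, "wz": 0.12}
    - {"tx": -70, "ty": 374, "tz": 16, "wx": 0, "wy": 0, "wz": 0.12}
    - {"tx": -70, "ty": 374, "tz": 16, "wx": 0, "wy": 0, "wz": 0.12}
  hand: 0.72

```text
time: 35.8
eef_pos: [0.4888, -0.2113, 0.2956]
tcp_rot: [1.0, -0.009, -0.0, -0.0]
contact_force: [0.1, -0.1, 0.1]
opening: 0.722
```

Run:
```python
from h import *
c=cam("wrist");save(c,"w17");piece("wrist","piece_green",c=c)
go(.489,-.212,.041,-.02)
```

```text
t 35.9 p [ 0.4889 -0.2115  0.296 ] F [ 0.2 -0.1 -0.7] op 0.718
yawnow -0.019 -> -0.02 q6 -0.58 shift mm [1.000e-01 5.000e-01 1.003e+02] w [-0.    -0.     0.001] dist 100 rows>= 3
  world z dir in tool (per mm up): [ 0. -0. -1.]
```

View pics/w17.png

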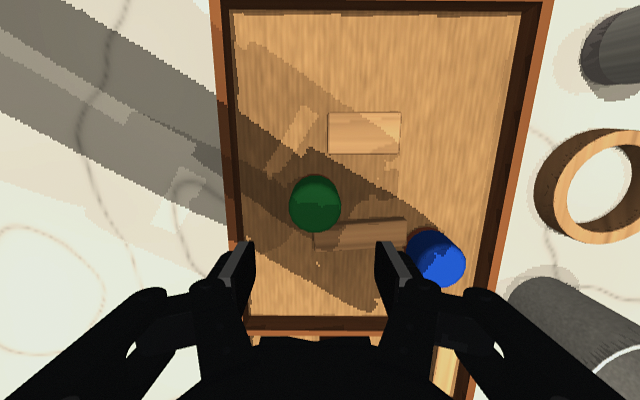

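>>> apply_moves:
  steps:
    - {"tx": 0, "ty": 0, "tz": 25, "wx": 0, "wy": 0, "wz": 0}
    - {"tx": 0, "ty": 0, "tz": 50, "wx": 0, "wy": 0, "wz": 0}
    - {"tx": 0, "ty": 0, "tz": 75, "wx": 0, "wy": 0, "wz": 0}
    - {"tx": 0, "ty": 0, "tz": 93, "wx": 0, "wy": 0, "wz": 0}
    - {"tx": 0, "ty": 0, "tz": 100, "wx": 0, "wy": 0, "wz": 0}
    - {"tx": 0, "ty": 0, "tz": 100, "wx": 0, "wy": 0, "wz": 0}
    - {"tx": 0, "ty": 0, "tz": 100, "wx": 0, "wy": 0, "wz": 0}

```text
time: 36.6
eef_pos: [0.489, -0.2129, 0.1969]
tcp_rot: [1.0, -0.01, 0.001, 0.0]
contact_force: [-0.1, -0.6, 0.4]
opening: 0.722
```

>>> apply_moves:
  steps:
    - {"tx": 0, "ty": 0, "tz": 0, "wx": 0, "wy": 0, "wz": 0}
    - {"tx": 0, "ty": 0, "tz": 0, "wx": 0, "wy": 0, "wz": 0}
    - {"tx": 0, "ty": 0, "tz": 0, "wx": 0, "wy": 0, "wz": 0}
    - {"tx": 0, "ty": 0, "tz": 0, "wx": 0, "wy": 0, "wz": 0}
    - {"tx": 0, "ty": 0, "tz": 0, "wx": 0, "wy": 0, "wz": 0}
    - {"tx": 0, "ty": 0, "tz": 0, "wx": 0, "wy": 0, "wz": 0}
  hand: 0
  force: 22

```text
time: 37.2
eef_pos: [0.4892, -0.2134, 0.1973]
tcp_rot: [1.0, -0.011, 0.001, 0.001]
contact_force: [0.6, 0.5, 6.2]
opening: 0.479
```

>>> apply_moves:
  steps:
    - {"tx": 0, "ty": 0, "tz": -10, "wx": 0, "wy": 0, "wz": 0}
    - {"tx": 0, "ty": 0, "tz": -35, "wx": 0, "wy": 0, "wz": 0}
    - {"tx": 0, "ty": 0, "tz": -65, "wx": 0, "wy": 0, "wz": 0}
    - {"tx": 0, "ty": 0, "tz": -95, "wx": 0, "wy": 0, "wz": 0}
    - {"tx": 0, "ty": 0, "tz": -115, "wx": 0, "wy": 0, "wz": 0}
    - {"tx": 0, "ty": 0, "tz": -115, "wx": 0, "wy": 0, "wz": 0}

```text
time: 37.8
eef_pos: [0.4892, -0.2135, 0.3145]
tcp_rot: [1.0, -0.01, 0.003, 0.002]
contact_force: [0.1, -0.8, -0.9]
opening: 0.484
```

Run:
```python
from h import *
go(.519,.2025,.115,.10)
save(cam("wrist"),"w18")
```

```text
t 37.8 p [ 0.4892 -0.2135  0.3145] F [ 0.1 -0.8 -0.9] op 0.484
yawnow -0.021 -> 0.1 q6 -0.58 shift mm [  20.8 -416.7   43.3] w [ 0.004 -0.006 -0.121] dist 419 rows>= 9
  world z dir in tool (per mm up): [ 0.006  0.004 -1.   ]
```

View pics/w18.png

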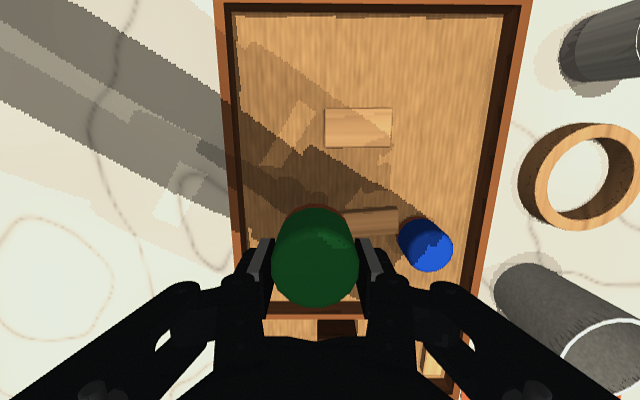

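>>> apply_moves:
  steps:
    - {"tx": 1, "ty": -25, "tz": 0, "wx": 0, "wy": 0, "wz": -0.01}
    - {"tx": 4, "ty": -73, "tz": 0, "wx": 0, "wy": 0, "wz": -0.02}
    - {"tx": 6, "ty": -121, "tz": 0, "wx": 0, "wy": 0, "wz": -0.04}
    - {"tx": 9, "ty": -169, "tz": 0, "wx": 0, "wy": 0, "wz": -0.05}
    - {"tx": 11, "ty": -217, "tz": 0, "wx": 0, "wy": 0, "wz": -0.06}
    - {"tx": 14, "ty": -265, "tz": 0, "wx": 0, "wy": 0, "wz": -0.08}
    - {"tx": 16, "ty": -313, "tz": 0, "wx": 0, "wy": 0, "wz": -0.1}
    - {"tx": 18, "ty": -360, "tz": 0, "wx": 0, "wy": 0, "wz": -0.12}
    - {"tx": 20, "ty": -395, "tz": 0, "wx": 0, "wy": 0, "wz": -0.12}
    - {"tx": 21, "ty": -417, "tz": 10, "wx": 0, "wy": 0, "wz": -0.12}
    - {"tx": 21, "ty": -417, "tz": 35, "wx": 0, "wy": 0, "wz": -0.12}
    - {"tx": 21, "ty": -417, "tz": 37, "wx": 0, "wy": 0, "wz": -0.12}

```text
time: 39.05
eef_pos: [0.5158, 0.2038, 0.2683]
tcp_rot: [0.999, 0.05, -0.005, 0.001]
contact_force: [-1.0, -0.6, -1.4]
opening: 0.482
```

>>> apply_moves:
  steps:
    - {"tx": 0, "ty": 0, "tz": 0, "wx": 0, "wy": 0, "wz": 0}
    - {"tx": 0, "ty": 0, "tz": 0, "wx": 0, "wy": 0, "wz": 0}

```text
time: 39.25
eef_pos: [0.5184, 0.2029, 0.2739]
tcp_rot: [0.999, 0.049, -0.0, 0.0]
contact_force: [-0.4, -0.1, 0.3]
opening: 0.479
```

Run:
```python
from h import *
go(.519,.2025,.0475,.10)
over(3,"w19")
```

```text
t 39.25 p [0.5184 0.2029 0.2739] F [-0.4 -0.1  0.3] op 0.479
yawnow 0.098 -> 0.1 q6 0.09 shift mm [ 0.6  0.5 71.7] w [ 0.     0.    -0.002] dist 72 rows>= 2
  world z dir in tool (per mm up): [-0.  0. -1.]
```

View pics/w19.png

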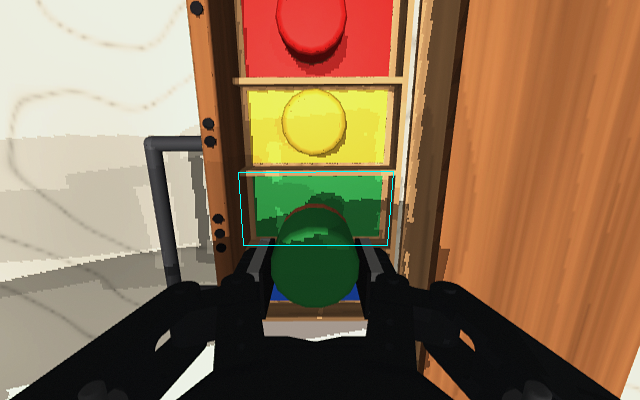

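>>> apply_moves:
  steps:
    - {"tx": 0, "ty": 0, "tz": 20, "wx": 0, "wy": 0, "wz": 0}
    - {"tx": 0, "ty": 0, "tz": 40, "wx": 0, "wy": 0, "wz": 0}
    - {"tx": 0, "ty": 0, "tz": 55, "wx": 0, "wy": 0, "wz": 0}
    - {"tx": 0, "ty": 0, "tz": 63, "wx": 0, "wy": 0, "wz": 0}
    - {"tx": 0, "ty": 0, "tz": 67, "wx": 0, "wy": 0, "wz": 0}
    - {"tx": 0, "ty": 0, "tz": 69, "wx": 0, "wy": 0, "wz": 0}
    - {"tx": 0, "ty": 0, "tz": 70, "wx": 0, "wy": 0, "wz": 0}
    - {"tx": 0, "ty": 0, "tz": 70.5, "wx": 0, "wy": 0, "wz": 0}
    - {"tx": 0, "ty": 0, "tz": 71, "wx": 0, "wy": 0, "wz": 0}
    - {"tx": 0, "ty": 0, "tz": 71, "wx": 0, "wy": 0, "wz": 0}
    - {"tx": 0, "ty": 0, "tz": 71, "wx": 0, "wy": 0, "wz": 0}

```text
time: 40.4
eef_pos: [0.5183, 0.2035, 0.203]
tcp_rot: [0.999, 0.049, 0.0, -0.0]
contact_force: [-0.2, 0.0, -1.2]
opening: 0.485
```

>>> apply_moves:
  steps:
    - {"tx": 0, "ty": 0, "tz": 0.3, "wx": 0, "wy": 0, "wz": 0}
    - {"tx": 0, "ty": 0, "tz": 0.5, "wx": 0, "wy": 0, "wz": 0}
    - {"tx": 0, "ty": 0, "tz": 0.5, "wx": 0, "wy": 0, "wz": 0}

```text
time: 40.7
eef_pos: [0.5183, 0.2035, 0.2024]
tcp_rot: [0.999, 0.049, 0.0, -0.0]
contact_force: [-0.3, -0.8, -1.3]
opening: 0.483
```

>>> apply_moves:
  steps:
    - {"tx": 0, "ty": 0, "tz": 0.3, "wx": 0, "wy": 0, "wz": 0}
    - {"tx": 0, "ty": 0, "tz": 0.5, "wx": 0, "wy": 0, "wz": 0}
    - {"tx": 0, "ty": 0, "tz": 0.5, "wx": 0, "wy": 0, "wz": 0}

```text
time: 41.0
eef_pos: [0.5184, 0.2035, 0.2024]
tcp_rot: [0.999, 0.049, 0.0, -0.0]
contact_force: [-1.3, 0.2, 4.9]
opening: 0.486
```

>>> apply_moves:
  steps:
    - {"tx": 0, "ty": 0, "tz": 0, "wx": 0, "wy": 0, "wz": 0}
    - {"tx": 0, "ty": 0, "tz": 0, "wx": 0, "wy": 0, "wz": 0}
    - {"tx": 0, "ty": 0, "tz": 0, "wx": 0, "wy": 0, "wz": 0}
    - {"tx": 0, "ty": 0, "tz": 0, "wx": 0, "wy": 0, "wz": 0}
    - {"tx": 0, "ty": 0, "tz": -15, "wx": 0, "wy": 0, "wz": 0}
    - {"tx": 0, "ty": 0, "tz": -45, "wx": 0, "wy": 0, "wz": 0}
    - {"tx": 0, "ty": 10, "tz": -85, "wx": 0, "wy": 0, "wz": 0}
    - {"tx": 0, "ty": 50, "tz": -105, "wx": 0, "wy": 0, "wz": 0}
    - {"tx": 0, "ty": 90, "tz": -110, "wx": 0, "wy": 0, "wz": 0}
    - {"tx": 0, "ty": 100, "tz": -110, "wx": 0, "wy": 0, "wz": 0}
    - {"tx": 0, "ty": 100, "tz": -110, "wx": 0, "wy": 0, "wz": 0}
  hand: 0.68

```text
time: 42.1
eef_pos: [0.5282, 0.1028, 0.3128]
tcp_rot: [0.999, 0.048, 0.001, -0.0]
contact_force: [-1.8, 0.8, -0.1]
opening: 0.682
```

Run:
```python
from h import *
over(4,"w20")
for n,l in [("top","piece_blue")]: piece(n,l)
go(.592,-.264,.14,-.02)
```

```text
piece_blue 0.62 [422. 196.] xy [ 0.5923 -0.2645] iou 0.882
t 42.25 p [0.5277 0.1047 0.3113] F [-0.4 -0.1 -0.2] op 0.683
yawnow 0.1 -> -0.02 q6 -0.09 shift mm [ 27.3 373.3  16.4] w [-0.001  0.001  0.12 ] dist 375 rows>= 8
  world z dir in tool (per mm up): [-0.001 -0.001 -1.   ]
```

View pics/w20.png

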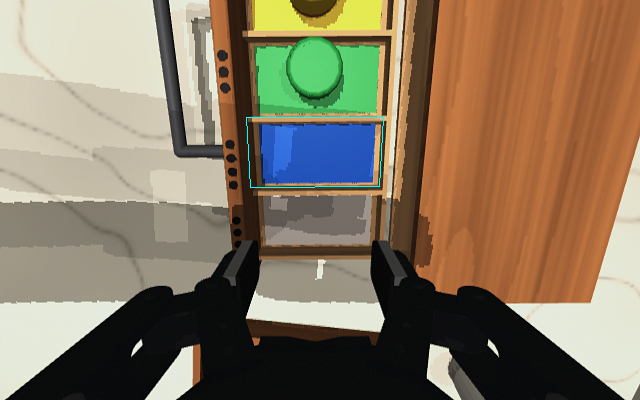

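>>> apply_moves:
  steps:
    - {"tx": 3, "ty": 40, "tz": 0, "wx": 0, "wy": 0, "wz": 0.02}
    - {"tx": 6, "ty": 88, "tz": 0, "wx": 0, "wy": 0, "wz": 0.04}
    - {"tx": 10, "ty": 136, "tz": 0, "wx": 0, "wy": 0, "wz": 0.06}
    - {"tx": 14, "ty": 184, "tz": 0, "wx": 0, "wy": 0, "wz": 0.08}
    - {"tx": 17, "ty": 232, "tz": 0, "wx": 0, "wy": 0, "wz": 0.1}
    - {"tx": 20, "ty": 280, "tz": 0, "wx": 0, "wy": 0, "wz": 0.12}
    - {"tx": 24, "ty": 325, "tz": 0, "wx": 0, "wy": 0, "wz": 0.12}
    - {"tx": 26, "ty": 360, "tz": 5, "wx": 0, "wy": 0, "wz": 0.12}
    - {"tx": 27, "ty": 373, "tz": 16, "wx": 0, "wy": 0, "wz": 0.12}
    - {"tx": 27, "ty": 373, "tz": 16, "wx": 0, "wy": 0, "wz": 0.12}
    - {"tx": 27, "ty": 373, "tz": 16, "wx": 0, "wy": 0, "wz": 0.12}
    - {"tx": 27, "ty": 373, "tz": 16, "wx": 0, "wy": 0, "wz": 0.12}
  hand: 0.72

```text
time: 43.45
eef_pos: [0.592, -0.2625, 0.2956]
tcp_rot: [1.0, -0.009, -0.0, -0.0]
contact_force: [0.3, 0.7, -0.2]
opening: 0.72
```

Run:
```python
from h import *
c=cam("wrist");save(c,"w21");piece("wrist","piece_blue",c=c)
print(pl(c,[[315,203]],.048))
go(.592,-.264,.041,-.02)
```

```text
piece_blue 0.78 [314. 204.] xy [ 0.5929 -0.2647] iou 0.884
[[ 0.59244263 -0.25845109  0.048     ]]
t 43.55 p [ 0.5921 -0.2629  0.2962] F [-0.2  0.   0.9] op 0.715
yawnow -0.019 -> -0.02 q6 -0.56 shift mm [-1.000e-01  1.100e+00  1.005e+02] w [-0.    -0.     0.001] dist 101 rows>= 3
  world z dir in tool (per mm up): [ 0. -0. -1.]
```

View pics/w21.png

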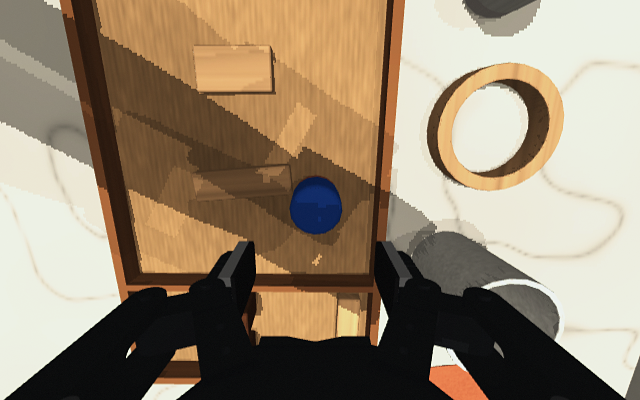

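>>> apply_moves:
  steps:
    - {"tx": 0, "ty": 0, "tz": 25, "wx": 0, "wy": 0, "wz": 0}
    - {"tx": 0, "ty": 0, "tz": 50, "wx": 0, "wy": 0, "wz": 0}
    - {"tx": 0, "ty": 0, "tz": 75, "wx": 0, "wy": 0, "wz": 0}
    - {"tx": 0, "ty": 0, "tz": 93, "wx": 0, "wy": 0, "wz": 0}
    - {"tx": 0, "ty": 0, "tz": 100, "wx": 0, "wy": 0, "wz": 0}
    - {"tx": 0, "ty": 0, "tz": 100, "wx": 0, "wy": 0, "wz": 0}
    - {"tx": 0, "ty": 0, "tz": 100, "wx": 0, "wy": 0, "wz": 0}

```text
time: 44.25
eef_pos: [0.5924, -0.2647, 0.197]
tcp_rot: [1.0, -0.01, 0.001, 0.001]
contact_force: [0.2, 0.1, 1.2]
opening: 0.718
```

>>> apply_moves:
  steps:
    - {"tx": 0, "ty": 0, "tz": 0, "wx": 0, "wy": 0, "wz": 0}
    - {"tx": 0, "ty": 0, "tz": 0, "wx": 0, "wy": 0, "wz": 0}
    - {"tx": 0, "ty": 0, "tz": 0, "wx": 0, "wy": 0, "wz": 0}
    - {"tx": 0, "ty": 0, "tz": 0, "wx": 0, "wy": 0, "wz": 0}
    - {"tx": 0, "ty": 0, "tz": 0, "wx": 0, "wy": 0, "wz": 0}
    - {"tx": 0, "ty": 0, "tz": 0, "wx": 0, "wy": 0, "wz": 0}
  hand: 0
  force: 22

```text
time: 44.85
eef_pos: [0.5925, -0.265, 0.1977]
tcp_rot: [1.0, -0.011, 0.001, 0.001]
contact_force: [-0.6, -0.4, 5.9]
opening: 0.479
```

>>> apply_moves:
  steps:
    - {"tx": 0, "ty": 0, "tz": -10, "wx": 0, "wy": 0, "wz": 0}
    - {"tx": 0, "ty": 0, "tz": -35, "wx": 0, "wy": 0, "wz": 0}
    - {"tx": 0, "ty": 0, "tz": -65, "wx": 0, "wy": 0, "wz": 0}
    - {"tx": 0, "ty": 0, "tz": -95, "wx": 0, "wy": 0, "wz": 0}
    - {"tx": 0, "ty": 0, "tz": -115, "wx": 0, "wy": 0, "wz": 0}
    - {"tx": 0, "ty": 0, "tz": -115, "wx": 0, "wy": 0, "wz": 0}

```text
time: 45.45
eef_pos: [0.5926, -0.265, 0.3151]
tcp_rot: [1.0, -0.01, 0.003, 0.002]
contact_force: [-0.1, -0.4, -0.4]
opening: 0.483
```

Run:
```python
from h import *
go(.525,.1405,.115,.10)
save(cam("wrist"),"w22")
```

```text
t 45.45 p [ 0.5926 -0.265   0.3151] F [-0.1 -0.4 -0.4] op 0.483
yawnow -0.021 -> 0.1 q6 -0.56 shift mm [ -76.3 -404.2   43.4] w [ 0.004 -0.006 -0.121] dist 414 rows>= 9
  world z dir in tool (per mm up): [ 0.006  0.004 -1.   ]
```

View pics/w22.png

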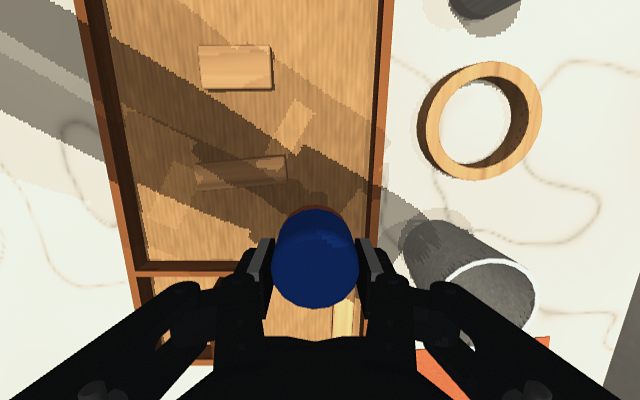

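>>> apply_moves:
  steps:
    - {"tx": -5, "ty": -25, "tz": 0, "wx": 0, "wy": 0, "wz": -0.01}
    - {"tx": -14, "ty": -72, "tz": 0, "wx": 0, "wy": 0, "wz": -0.02}
    - {"tx": -23, "ty": -119, "tz": 0, "wx": 0, "wy": 0, "wz": -0.04}
    - {"tx": -32, "ty": -166, "tz": 0, "wx": 0, "wy": 0, "wz": -0.05}
    - {"tx": -40, "ty": -213, "tz": 0, "wx": 0, "wy": 0, "wz": -0.06}
    - {"tx": -49, "ty": -260, "tz": 0, "wx": 0, "wy": 0, "wz": -0.08}
    - {"tx": -58, "ty": -307, "tz": 0, "wx": 0, "wy": 0, "wz": -0.1}
    - {"tx": -66, "ty": -350, "tz": 0, "wx": 0, "wy": 0, "wz": -0.12}
    - {"tx": -72, "ty": -385, "tz": 0, "wx": 0, "wy": 0, "wz": -0.12}
    - {"tx": -76, "ty": -404, "tz": 10, "wx": 0, "wy": 0, "wz": -0.12}
    - {"tx": -76, "ty": -404, "tz": 35, "wx": 0, "wy": 0, "wz": -0.12}
    - {"tx": -76, "ty": -404, "tz": 37, "wx": 0, "wy": 0, "wz": -0.12}

```text
time: 46.7
eef_pos: [0.5218, 0.1415, 0.2686]
tcp_rot: [0.999, 0.05, -0.005, 0.0]
contact_force: [-0.3, -0.5, -1.1]
opening: 0.486
```

>>> apply_moves:
  steps:
    - {"tx": 0, "ty": 0, "tz": 0, "wx": 0, "wy": 0, "wz": 0}
    - {"tx": 0, "ty": 0, "tz": 0, "wx": 0, "wy": 0, "wz": 0}
    - {"tx": 0, "ty": 0, "tz": 0, "wx": 0, "wy": 0, "wz": 0}

```text
time: 47.0
eef_pos: [0.5249, 0.1404, 0.2747]
tcp_rot: [0.999, 0.049, 0.001, -0.0]
contact_force: [0.1, 0.9, -0.6]
opening: 0.48
```

Run:
```python
from h import *
go(.525,.1405,.0475,.10)
over(4,"w23")
```

```text
t 47.0 p [0.5249 0.1404 0.2747] F [ 0.1  0.9 -0.6] op 0.48
yawnow 0.098 -> 0.1 q6 -0.02 shift mm [ 0.  -0.1 72.5] w [ 0.    -0.002 -0.002] dist 73 rows>= 2
  world z dir in tool (per mm up): [ 0.002  0.    -1.   ]
```

View pics/w23.png

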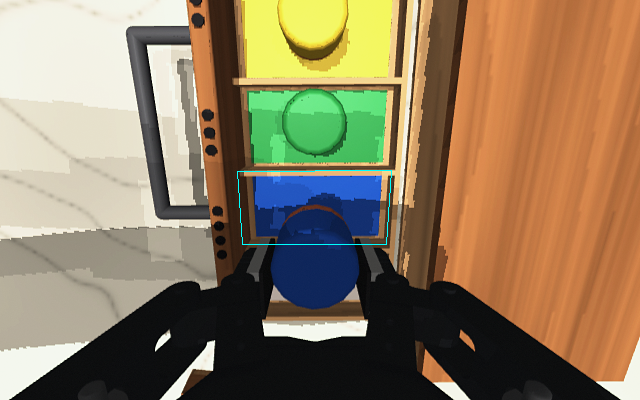

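>>> apply_moves:
  steps:
    - {"tx": 0, "ty": 0, "tz": 20, "wx": 0, "wy": 0, "wz": 0}
    - {"tx": 0, "ty": 0, "tz": 40, "wx": 0, "wy": 0, "wz": 0}
    - {"tx": 0, "ty": 0, "tz": 55, "wx": 0, "wy": 0, "wz": 0}
    - {"tx": 0, "ty": 0, "tz": 63, "wx": 0, "wy": 0, "wz": 0}
    - {"tx": 0, "ty": 0, "tz": 67, "wx": 0, "wy": 0, "wz": 0}
    - {"tx": 0, "ty": 0, "tz": 69, "wx": 0, "wy": 0, "wz": 0}
    - {"tx": 0, "ty": 0, "tz": 70, "wx": 0, "wy": 0, "wz": 0}
    - {"tx": 0, "ty": 0, "tz": 71, "wx": 0, "wy": 0, "wz": 0}
    - {"tx": 0, "ty": 0, "tz": 71.5, "wx": 0, "wy": 0, "wz": 0}
    - {"tx": 0, "ty": 0, "tz": 71.5, "wx": 0, "wy": 0, "wz": 0}
    - {"tx": 0, "ty": 0, "tz": 71.5, "wx": 0, "wy": 0, "wz": 0}

```text
time: 48.15
eef_pos: [0.5245, 0.141, 0.2026]
tcp_rot: [0.999, 0.049, 0.0, -0.0]
contact_force: [0.2, -0.1, -0.2]
opening: 0.481
```

>>> apply_moves:
  steps:
    - {"tx": 0, "ty": 0, "tz": 0.3, "wx": 0, "wy": 0, "wz": 0}
    - {"tx": 0, "ty": 0, "tz": 0.5, "wx": 0, "wy": 0, "wz": 0}
    - {"tx": 0, "ty": 0, "tz": 0.5, "wx": 0, "wy": 0, "wz": 0}

```text
time: 48.45
eef_pos: [0.5247, 0.141, 0.2026]
tcp_rot: [0.999, 0.05, 0.0, -0.0]
contact_force: [-2.1, 0.4, 5.0]
opening: 0.481
```

>>> apply_moves:
  steps:
    - {"tx": 0, "ty": 0, "tz": 0, "wx": 0, "wy": 0, "wz": 0}
    - {"tx": 0, "ty": 0, "tz": 0, "wx": 0, "wy": 0, "wz": 0}
    - {"tx": 0, "ty": 0, "tz": 0, "wx": 0, "wy": 0, "wz": 0}
    - {"tx": 0, "ty": 0, "tz": 0, "wx": 0, "wy": 0, "wz": 0}
    - {"tx": 0, "ty": 0, "tz": -15, "wx": 0, "wy": 0, "wz": 0}
    - {"tx": 0, "ty": 0, "tz": -45, "wx": 0, "wy": 0, "wz": 0}
    - {"tx": 0, "ty": 0, "tz": -85, "wx": 0, "wy": 0, "wz": 0}
    - {"tx": 0, "ty": 0, "tz": -110, "wx": 0, "wy": 0, "wz": 0}
    - {"tx": 0, "ty": 0, "tz": -110, "wx": 0, "wy": 0, "wz": 0}
  hand: 0.68

```text
time: 49.35
eef_pos: [0.5259, 0.1411, 0.3181]
tcp_rot: [0.999, 0.05, 0.006, -0.0]
contact_force: [0.1, -0.2, 0.3]
opening: 0.681
```

Run:
```python
from h import *
save(cam("wrist"),"w24")
go(.4105,.1935,.14,.098)
c=cam("top");save(c,"t24")
for l in ["piece_red","piece_yellow","piece_green","piece_blue","piece_white","block1"]:
    for r in spotter.trace("top",l): print(l,round(r["confidence"],2),r["uv"],np.round(pl(c,r["uv"],.03),3))
```

```text
t 49.4 p [0.5251 0.141  0.3153] F [-0.2 -0.3 -0.5] op 0.679
yawnow 0.099 -> 0.098 q6 -0.02 shift mm [-108.9  -63.5   19.9] w [ 0.    -0.006  0.001] dist 128 rows>= 3
  world z dir in tool (per mm up): [ 0.006  0.    -1.   ]
piece_red 0.23 [256.6, 225.7] [[0.525 0.133 0.03 ]]
piece_green 0.69 [273.0, 233.4] [[0.506 0.093 0.03 ]]
piece_blue 0.43 [257.0, 224.0] [[0.529 0.132 0.03 ]]
block1 0.56 [464.6, 232.2] [[ 0.51  -0.368  0.03 ]]
block1 0.55 [483.8, 234.4] [[ 0.505 -0.414  0.03 ]]
```

View pics/w24.png

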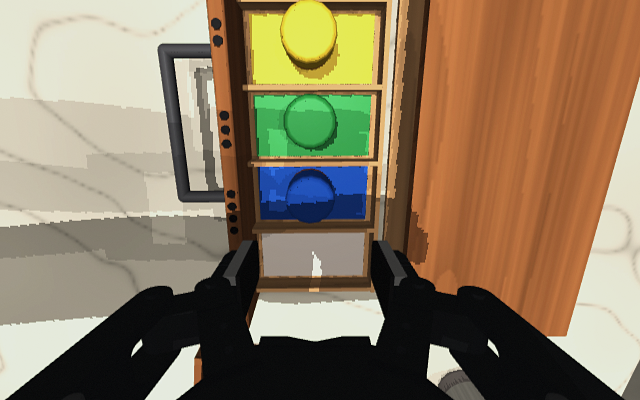

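View pics/t24.png

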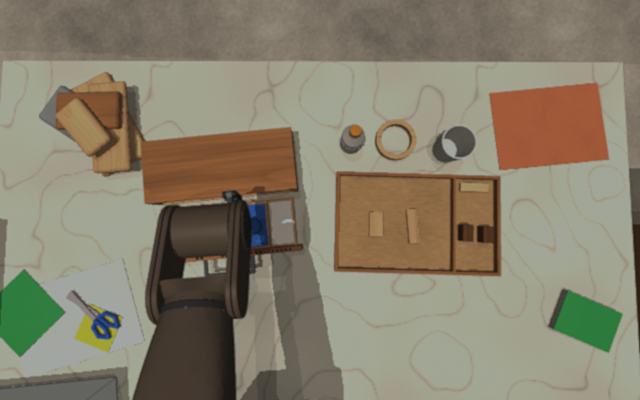

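>>> apply_moves:
  steps:
    - {"tx": -35, "ty": -20, "tz": 0, "wx": 0, "wy": 0, "wz": 0}
    - {"tx": -75, "ty": -43, "tz": 0, "wx": 0, "wy": 0, "wz": 0}
    - {"tx": -112, "ty": -63, "tz": 10, "wx": 0, "wy": 0, "wz": 0}
    - {"tx": -112, "ty": -63, "tz": 20, "wx": 0, "wy": 0, "wz": 0}
    - {"tx": -112, "ty": -63, "tz": 20, "wx": 0, "wy": 0, "wz": 0}
    - {"tx": -112, "ty": -63, "tz": 20, "wx": 0, "wy": 0, "wz": 0}
  hand: 0.4

```text
time: 50.35
eef_pos: [0.4075, 0.1924, 0.292]
tcp_rot: [0.999, 0.049, 0.0, 0.0]
contact_force: [-0.2, -0.2, 1.0]
opening: 0.402
```

Run:
```python
from h import *
c=cam("wrist");save(c,"w25")
go(.4105,.1935,.053,.098)
```

```text
t 50.4 p [0.4079 0.1923 0.2924] F [-0.7 -0.   0. ] op 0.4
yawnow 0.098 -> 0.098 q6 0.12 shift mm [ 2.6 -0.9 84.7] w [ 0.    -0.001  0.   ] dist 85 rows>= 2
  world z dir in tool (per mm up): [ 0.001  0.    -1.   ]
```

View pics/w25.png

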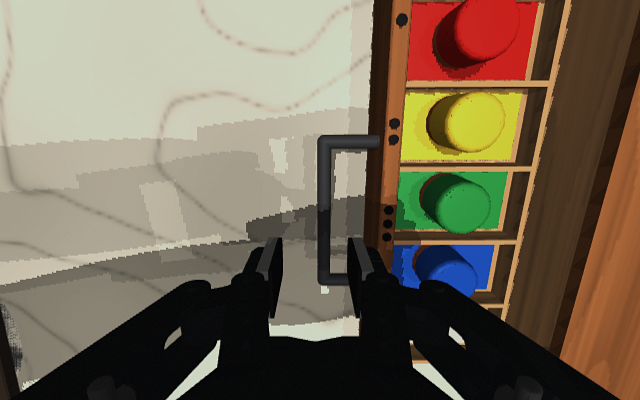

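Run:
```python
from h import *
c=cam("wrist");print(pl(c,[[324,140],[325,208],[325,280]],.055))
```

```text
[[0.40963259 0.24559103 0.055     ]
 [0.41574101 0.19617748 0.055     ]
 [0.42233695 0.13590542 0.055     ]]
```

>>> apply_moves:
  steps:
    - {"tx": 5.5, "ty": 0, "tz": 25, "wx": 0, "wy": 0, "wz": 0}
    - {"tx": 5.5, "ty": 0, "tz": 50, "wx": 0, "wy": 0, "wz": 0}
    - {"tx": 5.5, "ty": 0, "tz": 72, "wx": 0, "wy": 0, "wz": 0}
    - {"tx": 5.5, "ty": 0, "tz": 84, "wx": 0, "wy": 0, "wz": 0}
    - {"tx": 5.5, "ty": 0, "tz": 84, "wx": 0, "wy": 0, "wz": 0}
    - {"tx": 5.5, "ty": 0, "tz": 84, "wx": 0, "wy": 0, "wz": 0}

```text
time: 51.05
eef_pos: [0.413, 0.193, 0.2085]
tcp_rot: [0.999, 0.049, 0.0, -0.0]
contact_force: [0.1, -0.5, 1.0]
opening: 0.403
```

>>> apply_moves:
  steps:
    - {"tx": 0, "ty": 0, "tz": 0, "wx": 0, "wy": 0, "wz": 0}
    - {"tx": 0, "ty": 0, "tz": 0, "wx": 0, "wy": 0, "wz": 0}
    - {"tx": 0, "ty": 0, "tz": 0, "wx": 0, "wy": 0, "wz": 0}
    - {"tx": 0, "ty": 0, "tz": 0, "wx": 0, "wy": 0, "wz": 0}
    - {"tx": 0, "ty": 0, "tz": 0, "wx": 0, "wy": 0, "wz": 0}
    - {"tx": 0, "ty": 0, "tz": 0, "wx": 0, "wy": 0, "wz": 0}
  hand: 0
  force: 25

```text
time: 51.65
eef_pos: [0.413, 0.1933, 0.2092]
tcp_rot: [0.999, 0.05, 0.001, -0.0]
contact_force: [0.5, -0.5, 6.1]
opening: 0.105
```

>>> apply_moves:
  steps:
    - {"tx": 1, "ty": 0, "tz": 0, "wx": 0, "wy": 0, "wz": 0}
    - {"tx": 3, "ty": 0, "tz": 0, "wx": 0, "wy": 0, "wz": 0}
    - {"tx": 6, "ty": 0, "tz": 0, "wx": 0, "wy": 0, "wz": 0}
    - {"tx": 10, "ty": 0, "tz": 0, "wx": 0, "wy": 0, "wz": 0}
    - {"tx": 15, "ty": 0, "tz": 0, "wx": 0, "wy": 0, "wz": 0}
    - {"tx": 20, "ty": 0, "tz": 0, "wx": 0, "wy": 0, "wz": 0}
    - {"tx": 25, "ty": 0, "tz": 0, "wx": 0, "wy": 0, "wz": 0}
    - {"tx": 30, "ty": 0, "tz": 0, "wx": 0, "wy": 0, "wz": 0}
    - {"tx": 35, "ty": 0, "tz": 0, "wx": 0, "wy": 0, "wz": 0}
    - {"tx": 40, "ty": 0, "tz": 0, "wx": 0, "wy": 0, "wz": 0}
    - {"tx": 45, "ty": 0, "tz": 0, "wx": 0, "wy": 0, "wz": 0}
    - {"tx": 50, "ty": 0, "tz": 0, "wx": 0, "wy": 0, "wz": 0}

```text
time: 52.85
eef_pos: [0.4625, 0.1983, 0.2092]
tcp_rot: [0.999, 0.05, 0.0, -0.0]
contact_force: [-1.6, -0.1, 7.8]
opening: 0.101
```

>>> apply_moves:
  steps:
    - {"tx": 5, "ty": 0, "tz": 0, "wx": 0, "wy": 0, "wz": 0}
    - {"tx": 10, "ty": 0, "tz": 0, "wx": 0, "wy": 0, "wz": 0}
    - {"tx": 15, "ty": 0, "tz": 0, "wx": 0, "wy": 0, "wz": 0}
    - {"tx": 20, "ty": 0, "tz": 0, "wx": 0, "wy": 0, "wz": 0}
    - {"tx": 25, "ty": 0, "tz": 0, "wx": 0, "wy": 0, "wz": 0}
    - {"tx": 30, "ty": 0, "tz": 0, "wx": 0, "wy": 0, "wz": 0}
    - {"tx": 35, "ty": 0, "tz": 0, "wx": 0, "wy": 0, "wz": 0}
    - {"tx": 40, "ty": 0, "tz": 0, "wx": 0, "wy": 0, "wz": 0}
    - {"tx": 45, "ty": 0, "tz": 0, "wx": 0, "wy": 0, "wz": 0}
    - {"tx": 50, "ty": 0, "tz": 0, "wx": 0, "wy": 0, "wz": 0}
    - {"tx": 53, "ty": 0, "tz": 0, "wx": 0, "wy": 0, "wz": 0}
    - {"tx": 55, "ty": 0, "tz": 0, "wx": 0, "wy": 0, "wz": 0}

```text
time: 54.05
eef_pos: [0.5172, 0.2039, 0.2092]
tcp_rot: [0.999, 0.049, 0.001, -0.0]
contact_force: [-1.3, 1.2, 6.3]
opening: 0.099
```

Run:
```python
from h import *
st();save(cam("wrist"),"w26");save(cam("side"),"s26")
```

```text
t 54.05 p [0.5172 0.2039 0.2092] F [-1.3  1.2  6.3] op 0.099
```

View pics/w26.png

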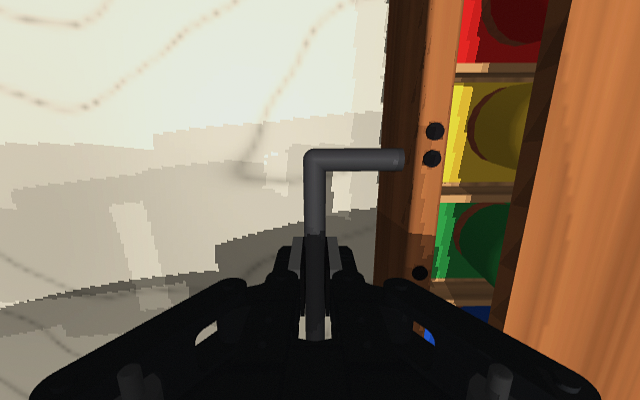

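>>> apply_moves:
  steps:
    - {"tx": 3, "ty": 0, "tz": 0, "wx": 0, "wy": 0, "wz": 0}
    - {"tx": 7, "ty": 0, "tz": 0, "wx": 0, "wy": 0, "wz": 0}
    - {"tx": 11, "ty": 0, "tz": 0, "wx": 0, "wy": 0, "wz": 0}
    - {"tx": 15, "ty": 0, "tz": 0, "wx": 0, "wy": 0, "wz": 0}
    - {"tx": 18, "ty": 0, "tz": 0, "wx": 0, "wy": 0, "wz": 0}
    - {"tx": 20, "ty": 0, "tz": 0, "wx": 0, "wy": 0, "wz": 0}
    - {"tx": 21, "ty": 0, "tz": 0, "wx": 0, "wy": 0, "wz": 0}
    - {"tx": 21, "ty": 0, "tz": 0, "wx": 0, "wy": 0, "wz": 0}

```text
time: 54.95
eef_pos: [0.5381, 0.206, 0.2092]
tcp_rot: [0.999, 0.049, 0.001, -0.001]
contact_force: [-1.0, 0.8, 5.9]
opening: 0.104
```

>>> apply_moves:
  steps:
    - {"tx": 1, "ty": 0, "tz": 0, "wx": 0, "wy": 0, "wz": 0}
    - {"tx": 2, "ty": 0, "tz": 0, "wx": 0, "wy": 0, "wz": 0}
    - {"tx": 2, "ty": 0, "tz": 0, "wx": 0, "wy": 0, "wz": 0}

```text
time: 55.25
eef_pos: [0.54, 0.2062, 0.2092]
tcp_rot: [0.999, 0.049, 0.001, -0.001]
contact_force: [-1.0, 1.0, 6.2]
opening: 0.108
```

>>> apply_moves:
  steps:
    - {"tx": 0.7, "ty": 0, "tz": 0, "wx": 0, "wy": 0, "wz": 0}
    - {"tx": 1.5, "ty": 0, "tz": 0, "wx": 0, "wy": 0, "wz": 0}
    - {"tx": 1.5, "ty": 0, "tz": 0, "wx": 0, "wy": 0, "wz": 0}

```text
time: 55.55
eef_pos: [0.5414, 0.2064, 0.2092]
tcp_rot: [0.999, 0.049, 0.001, -0.0]
contact_force: [-1.3, 0.4, 5.2]
opening: 0.103
```

>>> apply_moves:
  steps:
    - {"tx": 0.7, "ty": 0, "tz": 0, "wx": 0, "wy": 0, "wz": 0}
    - {"tx": 1.5, "ty": 0, "tz": 0, "wx": 0, "wy": 0, "wz": 0}
    - {"tx": 1.5, "ty": 0, "tz": 0, "wx": 0, "wy": 0, "wz": 0}

```text
time: 55.85
eef_pos: [0.5424, 0.2065, 0.2092]
tcp_rot: [0.999, 0.05, -0.001, -0.0]
contact_force: [-3.6, 0.9, 9.4]
opening: 0.105
```

>>> apply_moves:
  steps:
    - {"tx": 0.7, "ty": 0, "tz": 0, "wx": 0, "wy": 0, "wz": 0}
    - {"tx": 1.5, "ty": 0, "tz": 0, "wx": 0, "wy": 0, "wz": 0}
    - {"tx": 1.5, "ty": 0, "tz": 0, "wx": 0, "wy": 0, "wz": 0}

```text
time: 56.15
eef_pos: [0.5431, 0.2066, 0.2092]
tcp_rot: [0.999, 0.05, -0.003, -0.0]
contact_force: [-8.0, -0.7, 12.3]
opening: 0.108
```

>>> apply_moves:
  steps:
    - {"tx": 0.8, "ty": 0, "tz": 0, "wx": 0, "wy": 0, "wz": 0}
    - {"tx": 0.8, "ty": 0, "tz": 0, "wx": 0, "wy": 0, "wz": 0}

```text
time: 56.35
eef_pos: [0.5435, 0.2067, 0.2091]
tcp_rot: [0.999, 0.05, -0.004, 0.0]
contact_force: [-10.0, -1.0, 14.1]
opening: 0.103
```

>>> apply_moves:
  steps:
    - {"tx": 0, "ty": 0, "tz": 0, "wx": 0, "wy": 0, "wz": 0}
    - {"tx": 0, "ty": 0, "tz": 0, "wx": 0, "wy": 0, "wz": 0}
    - {"tx": 0, "ty": 0, "tz": 0, "wx": 0, "wy": 0, "wz": 0}
    - {"tx": 0, "ty": 0, "tz": 0, "wx": 0, "wy": 0, "wz": 0}
  hand: 0.38

```text
time: 56.75
eef_pos: [0.5447, 0.2062, 0.2074]
tcp_rot: [0.999, 0.049, -0.0, 0.0]
contact_force: [0.4, 1.2, -0.3]
opening: 0.379
```

>>> apply_moves:
  steps:
    - {"tx": 0, "ty": 0, "tz": -20, "wx": 0, "wy": 0, "wz": 0}
    - {"tx": 0, "ty": 0, "tz": -60, "wx": 0, "wy": 0, "wz": 0}
    - {"tx": 0, "ty": 0, "tz": -105, "wx": 0, "wy": 0, "wz": 0}
    - {"tx": -30, "ty": 0, "tz": -130, "wx": 0, "wy": 0, "wz": 0}
    - {"tx": -60, "ty": 0, "tz": -140, "wx": 0, "wy": 0, "wz": 0}
    - {"tx": -60, "ty": 0, "tz": -140, "wx": 0, "wy": 0, "wz": 0}
    - {"tx": -60, "ty": 0, "tz": -140, "wx": 0, "wy": 0, "wz": 0}

```text
time: 57.45
eef_pos: [0.4848, 0.2004, 0.3479]
tcp_rot: [0.999, 0.05, 0.001, -0.0]
contact_force: [0.9, -0.1, 0.5]
opening: 0.378
```

Run:
```python
from h import *
st();save(cam("wrist"),"w27");save(cam("side"),"s27");save(cam("top"),"t27")
```

```text
t 57.45 p [0.4848 0.2004 0.3479] F [ 0.9 -0.1  0.5] op 0.378
```

View pics/w27.png

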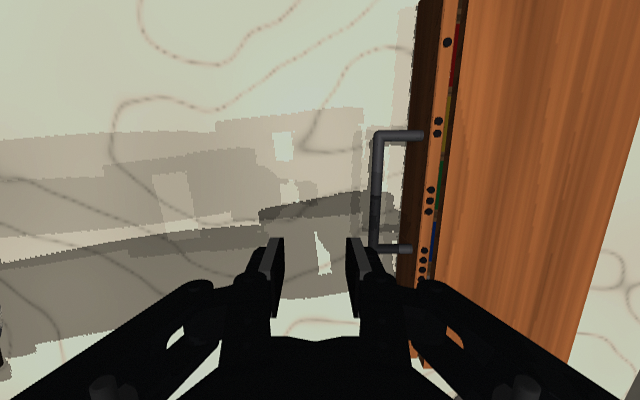

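View pics/s27.png

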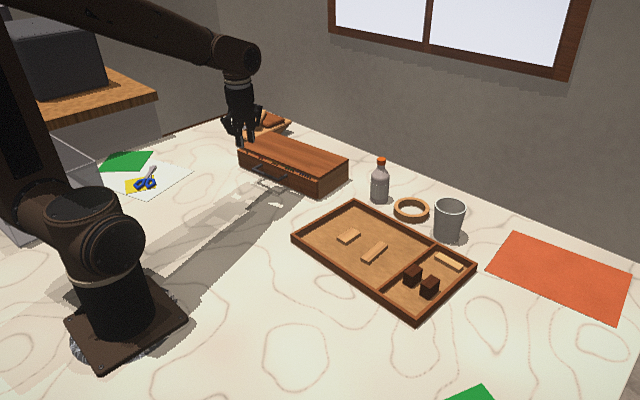

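View pics/t27.png

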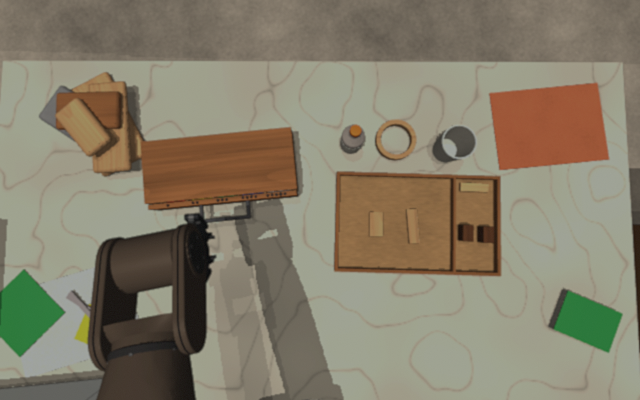

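Run:
```python
from h import *
c=cam("wrist")
i=cv2.resize(c["img"][20:270,390:490],None,fx=5,fy=2.3,interpolation=cv2.INTER_CUBIC);cv2.imwrite("pics/z27.png",i[:,:,::-1])
print("bar",pl(c,[[378,140],[373,245],[375.5,192]],.055))
print("dot3",pl(c,[[430.5,200]],.068))
```

```text
bar [[0.53613445 0.25369391 0.055     ]
 [0.54732826 0.15364729 0.055     ]
 [0.54136776 0.20672264 0.055     ]]
dot3 [[0.58782416 0.20749191 0.068     ]]
```

View pics/z27.png

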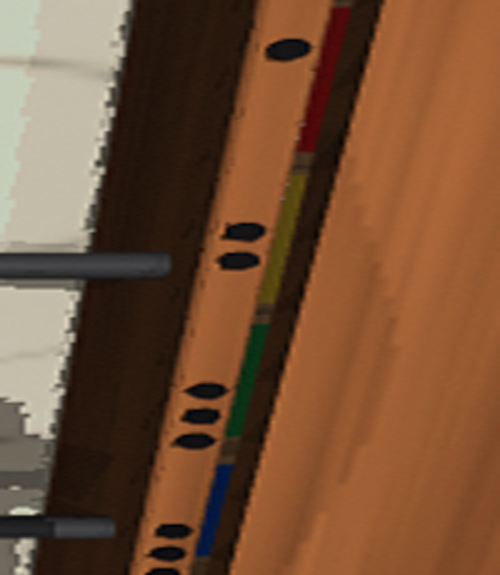

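Run:
```python
from h import *
c=cam("wrist")
for zy,fx,cx in [(400,240,277),(230,284,322),(100,318,352)]:
    r=20+zy/2.3
    a=pl(c,[[390+fx/5,r]],.068)[0];b=pl(c,[[390+cx/5,r]],.078)[0]
    print(a,b,"gap",((b-a)[:2]@[.995,.1])*1000)
```

```text
[0.59313949 0.21364027 0.068     ] [0.59477855 0.21654003 0.078     ] gap 1.9208459479849005
[0.58675913 0.27607385 0.068     ] [0.58838923 0.27644841 0.078     ] gap 1.6594033996852704
[0.5824895 0.3183939 0.068    ] [0.58340272 0.31698633 0.078     ] gap 0.767904506596994
```

```bash
python3 -c "
from plant import ctrl
print(ctrl.sign_off())"
```

```text
the job is handed in; nothing more can be done
None
```

The job is done and handed in at about 58 s of the 210 s allowed; `ctrl.sign_off()` gives no verdict.

- **Drawer out:** I pulled it to its stop before moving anything else.
- **Blocks:** There were two, in pockets 1 and 5. Both are now in the wood bay.
- **Pieces:** I placed red, yellow, green and blue in that order in pockets 1 to 4, gripping each at 22 N and lowering it until it touched the pocket floor. There was no white piece in the crate.
- **Drawer shut:** I pushed it in by the pull until it met the stop at about 10 N.

Checks:
- **Pieces upright:** The wrist pictures showed each piece standing in its own pocket just after it was placed. At the last look, with the drawer about 25 mm from shut, the red, yellow and green ones in view were still in their pockets.
- **Drawer shut:** The front-to-cabinet gap measured 0.8 to 1.9 mm, against the nominal 2 mm when shut. The travel was about 130 mm.
- **Crate and bystanders:** The side and top pictures show only the offcuts in the main part of the crate, and the two blocks with their offcut in the bay. The glue, tape and cup have not moved.

None of these checks failed. Two readings disagreed slightly: the pull's position read 3 to 5 mm apart between the arm and the camera, and pocket 5 measured about 5 mm off my first estimate. I measured the other pockets again before placing the pieces.

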